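# Load the lever balance side by side

## Robot

A 6-joint arm with a two-finger parallel gripper is mounted at the origin on the work surface. World frame = base frame: x ahead of the robot, y to its left, z up, the work surface at z = 0. Lengths are in m, angles in degrees, forces in N, time in s.
With the tool pointing down it reaches from about 0.25 to 0.725 m from the base axis. Payload 9.7 kg.
Tool frame: the origin (TCP) lies midway between the tips of the shut fingers; the grasp point (between the pads) lies 19 mm behind it; x points along the fingers, y is the direction in which the jaws open and shut, and the axes are right-handed (so a half turn about x gives the same grasp; the last joint's range is limited). The gripper opens to 85 mm and grips with 20 to 120 N. Pads are 22 mm wide; open, the fingers measure 114 mm over their backs; the gripper's body (76 mm by 85 mm) begins 54 mm behind the grasp point. The pads swing forward as they close: fully open they stand 13 mm farther back than shut.
Start: joints at [-77.063, 4.979, 10.078, 95.1, 0, 90], TCP at [0.123, -0.536, 0.2] pointing down, gripper open.
Joint ranges: [-179.16, 179.16], [-48.56, 103.87], [-65.8, 70.77], [-126.05, 130.52], [-82.76, 87.17], [-180, 180]. Speed limits (degrees/s): [127.2, 127.2, 147.25, 180, 180, 180].

## Interface

Orientations are given as [roll, pitch, yaw] about the fixed x, y, z axes, in that order (R = Rz(yaw) Ry(pitch) Rx(roll)).
In Python, from workcell import bot, cams gives the robot as it stands.
- The arm moves only by the tool apply_moves, never from a script. Its argument "commands" is a list of rows, each a list of 5 numbers: the shift along the tool's x, y, z in m, then the turn about the tool's x in rad, then the opening, from -1 (shut) to 1 (fully open). In form: [[tx, ty, tz, roll, hand], ...]. A call has 1 to 12 rows; each row is the pose to reach, as a shift and turn from the pose measured when the call began, along the tool's axes at that moment; what a row does not reach only later rows make up. A row lasts 1/10 s, in which the tool goes at most 50 mm and 8.59 degrees, less where a joint would pass 70% of its speed; a pose out of reach is approached as far as the arm can. A call with a gripper value outside its range is refused whole. The fingers move at their own pace and stop on an object; "newtons" is the grip in N (left out, the last holds). Time passes only in rows, so rows that repeat a pose let the fingers close. It gives the time, the measured TCP pose, the force and the opening at its end, in the units of the state.
- bot.get_obs(): the state, without advancing time (a new reading comes with each control period).
- cams.camera(name): name is "scene" or "top" or "wrist"; returns a dict with "frame" (480x640x3 uint8, blue, green, red), "depth" (480x640 float32, m along the optical axis (not along the pixel's ray), 0 where there is no reading), "camera_matrix" (3x3 intrinsics, pixels), "D" ([k1, k2, p1, p2, k3] as OpenCV has them; the pictures are not rectified), "R" (3x3) and "t" (3): a world point X has camera coordinates R X + t; the wrist camera has in their place "mount" (4x4, takes a point from camera to tool coordinates, whose origin is the TCP and whose axes are the tool frame's). Camera axes: x right, y down, z forward; pixel columns grow to the right and rows downward; lengths in m; the calibration is good to about 2 mm. A picture is of the moment at which its call begins: read the wrist's pose just before it.
- bot.job_done(): hands the job in, once; it reports no verdict.
Trained networks look in the newest picture that a camera, given by its name, has taken for a name from the list of things; names that differ only in an ending like _2 or _b are one class to them, and where a whole thing is asked for, a point or a joint stands for the part that bears it (a point fixed in the world has none). Each returns a list of dicts, best first, with "confidence" (0 to 1); they miss things now and then, are a little off and sometimes report something else, mostly with a low value. They report only what shows in the picture. A call takes as long as a camera call. They do not tell look-alikes from the thing itself.
- cams.spot_in(name, camera): "rect" ([left, top, right, bottom] in pixels, round what is visible of it).
The state is a dict: "time": time; "q": joint angles; "qd": joint speeds; "joint_efforts": joint torques, N m; "ee_pos": TCP position; "tcp_rot": TCP orientation; "wrist_force": force on the tool from outside, world axes, zero at the start; "torque": the same for the moment, N m; "opening": finger opening in m.
Only numpy, scipy, OpenCV 4.12 (cv2) and the standard library are available. Lean on these libraries where they do the work, as an engineer would, in place of code of your own. Each camera call takes 0.05 s, during which the arm holds its last target. There are 200 camera calls.

## Task

Hang the three hook weights on the lever balance so that its beam ends level: the two small ones in the inner and the outer notch of its left arm (the robot's left), the large one in the middle notch of its right arm. Load it left, right, left, letting go of each weight only once the beam fully carries it, so that the beam never swings or tips over near its stops, and do not push hard on the balance. Leave the brass knob weight, the flask and the beaker where they are.

Things in the scene. Friction and masses are not known exactly. Their poses are not given: they have to be found in the camera images.
- small_a: Small hook weight, bare steel, 200 g, 124 mm tall, standing upright: a round body 34 mm across and 28 mm high, above it a hook of 8 mm rod, on the hook an upright flat finger tab. Origin: centre of its underside; z up. The hook's mouth opens to the weight's own +x: its stem stands on the -x side, an arm runs over the body's middle in +x and ends in a down-turned lip.
- small_a_tab (a point): Where small_a is held: mid-width of the finger tab, 110 mm above the weight's underside, 30 mm above the underside of the hook arm. The tab is 24 mm wide along x and 8 mm thick along y, stands on the arm, and its top is 14 mm above this point: pinch its two flats (fingers closing along the weight's y). Held there the weight hangs plumb.
- small_a_hook (a point): Underside of small_a's hook arm, in the middle of the mouth: the point that comes to rest on a notch's floor. The mouth is 18 mm wide between stem and lip, and 52 mm high between arm and body; the lip reaches 8 mm below this point.
- small_b: The second small hook weight, the same as small_a in every way. Origin: centre of its underside.
- small_b_tab (a point): Where small_b is held: its finger tab, as on small_a. Axes as for body small_a. 
- small_b_hook (a point): Underside of small_b's hook arm, as on small_a. Axes as for body small_a. 
- large: The large hook weight, 400 g, 133 mm tall: the same hook and tab as the small ones, but its body is 42 mm across and 37 mm high. Origin: centre of its underside. Axes as for body small_a. 
- large_tab (a point): Where the large weight is held: its finger tab, 119 mm above its underside and 30 mm above the underside of its hook arm. Axes as for body small_a. 
- large_hook (a point): Underside of the large weight's hook arm, as on small_a. Axes as for body small_a. 
- stand: The lever balance, fixed: white base plate 160 x 240 x 18 mm, a rod 55 mm behind the beam (+x side) up to 263 mm high with a 34 mm clamp block, a pivot pin 235 mm above the bench, two stop pins under the beam 45 mm either side of it. Origin on the bench below the pivot; x across the beam, away from the robot; y along the beam, to the robot's left.
- beam (a joint): Tilt of the beam (340 mm bar on a pivot, levelled by a bob below). 0 level, positive: right arm dips; stops at 0.25 rad. A weight makes its notch dip 3 to 25 mm; how much is unknown, the bob's mass varies. A held weight resting on the beam takes it along (90 to 600 N per m): only the force tells when the beam carries it all. Loaded suddenly it overswings by half or more.
- left_inner (a point): Inner notch of the beam's left arm (robot's left, +y), 80 mm from the pivot: middle of its flat floor, moving with the beam. Axes: y along the beam to the left, x across it away from the robot, z up. Notches are 12 mm wide at the floor with rounded shoulders, between teeth 6 mm high; the bar is 8 mm thick (x) and reaches 18 mm below the notch floors.
- left_outer (a point): Outer notch of the left arm, 140 mm from the pivot; as left_inner.
- right_middle (a point): Middle notch of the right arm (-y), 110 mm from the pivot; as left_inner. Both arms have notches at 80, 110 and 140 mm.
- knob_weight_mid (a point): A brass knob weight without a hook, 32 mm across and 55 mm tall, standing among the hook weights; point half-way up. Not needed: leave it standing where it is.
- flask_mid (a point): A glass conical flask, 84 mm across and 122 mm tall; point half-way up. Not needed: leave it standing where it is.
- beaker_mid (a point): A glass beaker, 68 mm across and 85 mm tall; point half-way up. Not needed: leave it standing where it is.
Mind the look-alikes: they are no part of the job. What is shaped like the large but orange is not meant.

How it is judged (in metres and radians):
On the way, in this order (a step that is already met when the one before it is completed fails the run):
1. one small weight hangs in the inner or outer left notch, let go (((distance between small_a_hook and left_inner below 0.01 m and z of small_a_hook in the frame of left_inner below 0.004 m and contact force between the fingers and small_a below 0.05 N and distance between small_b_hook and left_inner above 0.01 m and distance between small_b_hook and left_outer above 0.01 m) or (distance between small_a_hook and left_outer below 0.01 m and z of small_a_hook in the frame of left_outer below 0.004 m and contact force between the fingers and small_a below 0.05 N and distance between small_b_hook and left_inner above 0.01 m and distance between small_b_hook and left_outer above 0.01 m) or (distance between small_b_hook and left_inner below 0.01 m and z of small_b_hook in the frame of left_inner below 0.004 m and contact force between the fingers and small_b below 0.05 N and distance between small_a_hook and left_inner above 0.01 m and distance between small_a_hook and left_outer above 0.01 m) or (distance between small_b_hook and left_outer below 0.01 m and z of small_b_hook in the frame of left_outer below 0.004 m and contact force between the fingers and small_b below 0.05 N and distance between small_a_hook and left_inner above 0.01 m and distance between small_a_hook and left_outer above 0.01 m))), for 0.2 s.
2. the large weight hangs in the middle right notch, let go, with just one small weight on the left arm (((distance between small_a_hook and left_inner below 0.01 m and z of small_a_hook in the frame of left_inner below 0.004 m and contact force between the fingers and small_a below 0.05 N and distance between small_b_hook and left_inner above 0.01 m and distance between small_b_hook and left_outer above 0.01 m) or (distance between small_a_hook and left_outer below 0.01 m and z of small_a_hook in the frame of left_outer below 0.004 m and contact force between the fingers and small_a below 0.05 N and distance between small_b_hook and left_inner above 0.01 m and distance between small_b_hook and left_outer above 0.01 m) or (distance between small_b_hook and left_inner below 0.01 m and z of small_b_hook in the frame of left_inner below 0.004 m and contact force between the fingers and small_b below 0.05 N and distance between small_a_hook and left_inner above 0.01 m and distance between small_a_hook and left_outer above 0.01 m) or (distance between small_b_hook and left_outer below 0.01 m and z of small_b_hook in the frame of left_outer below 0.004 m and contact force between the fingers and small_b below 0.05 N and distance between small_a_hook and left_inner above 0.01 m and distance between small_a_hook and left_outer above 0.01 m)) and contact force between the fingers and large below 0.05 N and distance between large_hook and right_middle below 0.01 m and z of large_hook in the frame of right_middle below 0.004 m), for 0.2 s.
3. both small weights hang on the left, the large one on the right, and the beam is level (((distance between small_a_hook and left_inner below 0.01 m and z of small_a_hook in the frame of left_inner below 0.004 m and distance between small_b_hook and left_outer below 0.01 m and z of small_b_hook in the frame of left_outer below 0.004 m) or (distance between small_b_hook and left_inner below 0.01 m and z of small_b_hook in the frame of left_inner below 0.004 m and distance between small_a_hook and left_outer below 0.01 m and z of small_a_hook in the frame of left_outer below 0.004 m)) and distance between large_hook and right_middle below 0.01 m and z of large_hook in the frame of right_middle below 0.004 m and contact force between the fingers and small_a below 0.05 N and contact force between the fingers and small_b below 0.05 N and contact force between the fingers and large below 0.05 N and value of joint beam between -0.03 and 0.03 rad and velocity of joint beam between -0.1 and 0.1 rad/s), for 0.2 s.
At the end, for the whole second after the job is handed in: Every hook rests on the floor of its notch (within 10 mm of the notch point and not up on a tooth): small weights in the left inner and left outer notches, either way round, large in the right middle notch; fingers off all of them; beam within 0.03 rad of level and still (under 0.1 rad/s) (all of step 3); the robot touches nothing.
It fails at once if the beam tips more than 0.20 rad from level (value of joint beam above 0.2 rad or value of joint beam below -0.2 rad).
It fails at once if the beam swings faster than 0.22 rad/s with no weight in the fingers (a weight was let go before the beam carried it, or pushed down too far) (contact force between the fingers and small_a below 0.05 N and contact force between the fingers and small_b below 0.05 N and contact force between the fingers and large below 0.05 N and (velocity of joint beam above 0.22 rad/s or velocity of joint beam below -0.22 rad/s)).
It fails at once if a weight is pressed on the balance with more than 20 N (contact force between any of small_a, small_b, large and stand above 20 N).
It fails at once if the fingers push on the balance with more than 8 N (contact force between the fingers and stand above 8 N).
It fails at once if the knob weight, flask or beaker is moved more than 20 mm (distance of any of knob_weight_mid, flask_mid, beaker_mid from where it was at the start of the episode above 0.02 m).
It also fails if it takes over 72 s, if anything falls off the work surface, if the arm or the gripper's body presses on something with over 40 N, if the wrist force passes 120 N, or if a joint passes its speed limit or range.

## Working session

There is one attempt and no reset: what is moved stays moved. The work goes in short steps, Python scripts to look and compute and a tool call to move; the robot and the scene stay as the last step left them, time stands still between calls to the robot, and variables do not carry over. Pictures are saved under pics/ and viewed, about 8 in all and at most 12, crops included, and the job is handed in when it is done.

Besides the shell and the picture viewer there is one more tool, called after "Call:" as name([rows], argument=value, ...), one row to a line, values as JSON. apply_moves: Moves the arm, as the interface text tells. Its arguments: {"type":"object","properties":{"commands":{"type":"array"},"newtons":{"type":"number"}},"required":["commands"]}

```bash
ls; mkdir -p pics
cat > h.py <<'E'
import numpy as np, cv2, json
from workcell import bot, cams
def world(c,u,v,z=None,tool=None):
    "pixel -> world using depth z (array of px)"
    p=cv2.undistortPoints(np.array(np.c_[u,v],float).reshape(-1,1,2),c["camera_matrix"],np.array(c["D"],float)).reshape(-1,2)
    P=np.c_[p,np.ones(len(p))]*np.array(z,float).reshape(-1,1)
    return (P-np.array(c["t"]))@np.array(c["R"])
def cloud(c,rect=None):
    l,t,r,b=rect or (0,0,640,480)
    vv,uu=np.mgrid[t:b,l:r]; d=c["depth"][t:b,l:r]; m=d>0
    return world(c,uu[m],vv[m],d[m]),uu[m],vv[m]
E
python3 - <<'E'
from h import *
o=bot.get_obs();print({k:np.round(v,3).tolist() for k,v in o.items()})
for n in("scene","top"):
    c=cams.camera(n);cv2.imwrite(f"pics/{n}0.png",c["frame"]);np.savez(f"{n}0.npz",**c)
    print(n,np.round(c["R"],3).tolist(),np.round(c["t"],3))
    for k in("small_a","large","stand","beam","knob_weight_mid"):
        print(k,[(np.round(d["rect"]).astype(int).tolist(),round(d["confidence"],2)) for d in cams.spot_in(k,n)])
E
```

```text
pics
{'time': 0.0, 'q': [-77.061, 5.011, 10.036, 95.099, -0.0, 90.002], 'qd': [0.012, 0.022, 0.039, -0.025, -0.054, 0.046], 'joint_efforts': [0.002, -52.04, 46.48, 0.017, 0.0, -0.0], 'ee_pos': [0.123, -0.536, 0.199], 'tcp_rot': [-89.871, 89.926, 103.065], 'wrist_force': [-0.267, -0.196, 0.742], 'torque': [0.023, -0.022, -0.019], 'opening': 0.085}
scene [[-0.289, 0.957, -0.009], [0.819, 0.243, -0.519], [-0.495, -0.157, -0.855]] [ 0.147 -0.351  1.349]
small_a [([309, 207, 326, 247], 0.85), ([438, 230, 461, 268], 0.65)]
large [([332, 225, 355, 260], 0.8), ([370, 228, 389, 265], 0.62)]
stand [([238, 252, 430, 372], 0.61), ([440, 235, 463, 270], 0.32)]
beam [([231, 248, 430, 322], 0.96)]
knob_weight_mid [([201, 198, 218, 222], 0.78)]
top [[0.009, -1.0, -0.011], [-0.996, -0.008, -0.09], [0.09, 0.012, -0.996]] [-0.004  0.544  1.248]
small_a [([321, 275, 335, 290], 0.63), ([214, 284, 232, 299], 0.45)]
large [([265, 269, 282, 286], 0.46), ([297, 261, 313, 273], 0.44)]
stand [([417, 277, 428, 288], 0.73), ([229, 179, 370, 247], 0.64), ([230, 197, 366, 233], 0.39)]
beam [([226, 193, 370, 234], 0.62)]
knob_weight_mid [([213, 286, 230, 297], 0.5)]
```

```bash
ls pics
```

```text
scene0.png
top0.png
```

```bash
python3 - <<'E'
import cv2,numpy as np
a=cv2.imread("pics/scene0.png")[180:380,180:480];b=cv2.imread("pics/top0.png")[150:340,180:480]
cv2.imwrite("pics/c1.png",np.vstack([cv2.resize(a[:120],None,fx=2.6,fy=2.6,interpolation=3),cv2.resize(b[:115+0],None,fx=2.4,fy=2.4,interpolation=3).__class__(0) if 0 else cv2.resize(b[20:150],(780,286+52),interpolation=3)])[:600+50])
E
python3 - <<'E'
import cv2
i=cv2.imread("pics/c1.png");print(i.shape);cv2.imwrite("pics/c1.png",i[:600])
E
```

```text
(650, 780, 3)
```

View pics/c1.png

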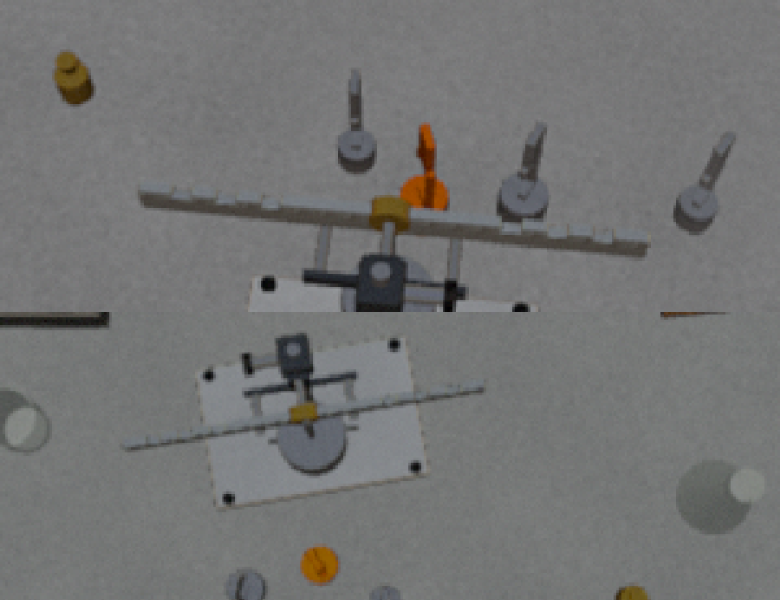

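View pics/scene0.png

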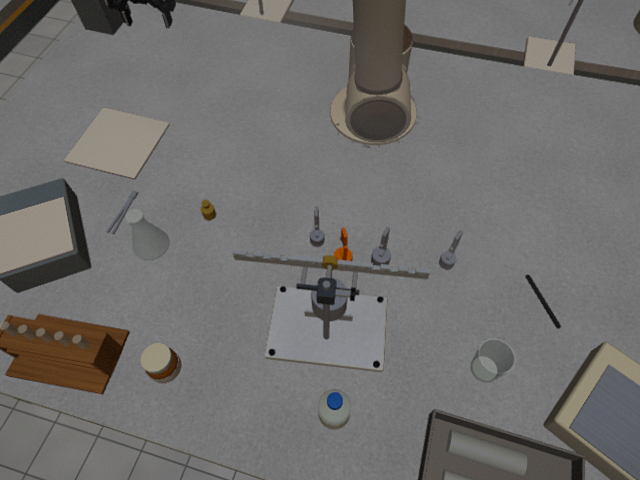

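The scene view shows the knob weight at (207,210). The hook weights, left to right, are a steel small at (317,225), the orange look-alike at (343,245), a steel large at (382,248) and a steel small at (450,250). The orange one is excluded by colour. The large target is the grey one at (382,248), whose body is wider than those of the smalls.

Run:
```python
from h import *
C={n:dict(np.load(n+"0.npz")) for n in("scene","top")}
R={"smL":(430,222,470,275),"large":(362,222,400,270),"org":(330,222,356,266),"smR":(305,203,330,250),"knob":(198,196,220,224)}
import itertools
s=C["scene"];t=C["top"]
T,tu,tv=cloud(t)
for n,r in R.items():
    P,u,v=cloud(s,r)
    for lab,Q in(("scene",P),):
        m=(Q[:,2]>.09)&(Q[:,2]<.15)
        b=(Q[:,2]>.02)&(Q[:,2]<.05)
        if m.sum()<3: print(n,m.sum());continue
        q=Q[m];c=np.median(q,0);w,V=np.linalg.eigh(np.cov(q[:,:2].T));ang=np.degrees(np.arctan2(V[1,1],V[0,1]))
        print(n,m.sum(),"tab",c.round(4),"zmax",q[:,2].max().round(3),"ext",np.sqrt(w).round(4),"ang",ang.round(1),"body",np.median(Q[b],0).round(4),(Q[b].max(0)-Q[b].min(0)).round(3))
    c0=np.median(Q[b],0) if b.any() else c
    m=(np.hypot(*(T[:,:2]-c0[:2]).T)<.035)
    for lo,hi in((.09,.15),(.06,.09),(.02,.05)):
        q=T[m&(T[:,2]>lo)&(T[:,2]<hi)]
        if len(q)>3:
            w,V=np.linalg.eigh(np.cov(q[:,:2].T));print("   top",lo,len(q),np.median(q,0).round(4),"mid",((q.max(0)+q.min(0))/2).round(4),np.sqrt(w).round(4),np.degrees(np.arctan2(V[1,1],V[0,1])).round(1))
# beam
for lab,c in C.items():
    Q,u,v=cloud(c)
    m=(Q[:,2]>.205)&(Q[:,2]<.25)&(Q[:,0]>.3)&(Q[:,0]<.7)&(abs(Q[:,1])<.3)
    q=Q[m]
    vx,vy,x0,y0=cv2.fitLine(q[:,:2].astype(np.float32),cv2.DIST_HUBER,0,1e-3,1e-3).ravel()
    d=abs((q[:,0]-x0)*vy-(q[:,1]-y0)*vx);q=q[d<.008]
    s_=(q[:,0]-x0)*vx+(q[:,1]-y0)*vy
    print(lab,"beam",len(q),(x0,y0),np.degrees(np.arctan2(vy,vx)),"ends",[(x0+k*vx,y0+k*vy) for k in(s_.min(),s_.max())],"zmed",np.median(q[:,2]))
    for k in np.linspace(s_.min(),s_.max(),9)[:-1]:
        g=q[(s_>=k)&(s_<k+.043)];print("  ",np.median(g,0).round(4),np.percentile(g[:,2],95).round(4))
```

```text
smL 89 tab [0.4224 0.2674 0.1206] zmax 0.129 ext [0.0025 0.0079] ang 156.0 body [0.4184 0.2681 0.0298] [0.034 0.034 0.027]
   top 0.09 56 [0.4141 0.2697 0.1215] mid [0.4139 0.2714 0.1107] [0.0025 0.0073] 157.9
   top 0.06 14 [0.4043 0.272  0.0855] mid [0.4136 0.2714 0.0764] [0.0021 0.0125] 160.2
   top 0.02 92 [0.4133 0.2676 0.0297] mid [0.4146 0.2689 0.0335] [0.0065 0.0086] 179.5
large 111 tab [0.4614 0.1253 0.1223] zmax 0.138 ext [0.0024 0.0081] ang 162.6 body [0.4597 0.1257 0.0385] [0.04  0.041 0.029]
   top 0.09 54 [0.4545 0.1258 0.1299] mid [0.4542 0.1274 0.1148] [0.0026 0.0087] 169.0
   top 0.02 119 [0.4515 0.1207 0.0379] mid [0.454  0.1275 0.0372] [0.01  0.011] 169.3
org 120 tab [0.4886 0.0467 0.1222] zmax 0.138 ext [0.0025 0.0082] ang -144.2 body [0.48  0.042 0.039] [0.034 0.041 0.02 ]
   top 0.09 37 [0.4787 0.0452 0.1333] mid [0.4805 0.0458 0.1161] [0.0023 0.0087] -148.9
   top 0.02 140 [0.4799 0.0445 0.0381] mid [0.4801 0.0474 0.038 ] [0.0106 0.0119] 124.5
smR 73 tab [ 0.4477 -0.0256  0.1228] zmax 0.129 ext [0.0024 0.0074] ang -167.5 body [ 0.4451 -0.0265  0.0296] [0.035 0.
[... 714 characters left out ...]
8 0.235 ] 0.2432
   [0.6102 0.0725 0.2402] 0.248
   [0.6189 0.0298 0.2406] 0.2484
   [ 0.6248 -0.0089  0.2355] 0.2436
   [ 0.6323 -0.053   0.2358] 0.2436
   [ 0.6397 -0.0963  0.2355] 0.2439
top beam 688 (np.float32(0.61613786), np.float32(0.030087164)) -80.47159 ends [(np.float64(0.5841498225785506), np.float64(0.22065970842938182)), (np.float64(0.6403338160138982), np.float64(-0.11406310448698706))] zmed 0.2402263438249635
   [0.5833 0.1994 0.2384] 0.2434
   [0.5906 0.1569 0.2389] 0.2442
   [0.5981 0.1135 0.2398] 0.2441
   [0.6053 0.0748 0.2418] 0.2488
   [0.6137 0.0318 0.2422] 0.2485
   [ 0.6202 -0.0087  0.2393] 0.2447
   [ 0.6277 -0.0518  0.239 ] 0.2442
   [ 0.6352 -0.0947  0.2387] 0.2437
```

Run:
```python
import cv2,numpy as np
a=cv2.imread("pics/scene0.png")[195:285,225:475]
cv2.imwrite("pics/c2.png",np.vstack([cv2.resize(a,(800,288),interpolation=2),cv2.resize(cv2.imread("pics/top0.png")[190:300,210:440],(800,310),interpolation=2)]))
```

```text
(no output)
```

View pics/c2.png

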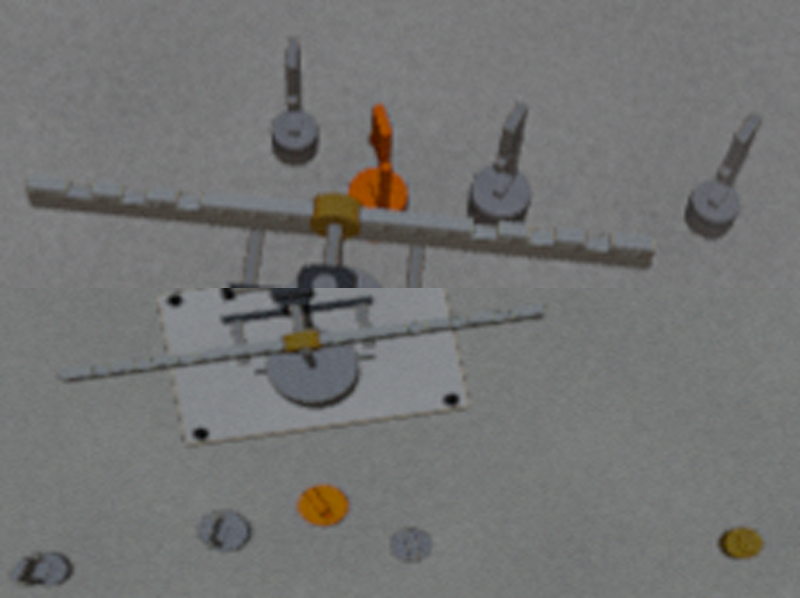

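```bash
cat >> h.py <<'E'
from scipy.spatial.transform import Rotation as Rot
def Rt(o): return Rot.from_euler("xyz",o["tcp_rot"],degrees=True).as_matrix()
def plan(p,yawx=None,o=None):
    "tool shift and roll to put TCP at p, with jaw axis perpendicular to world heading yawx (deg, mod 180)"
    o=o or bot.get_obs();R=Rt(o);d=R.T@(np.array(p)-o["ee_pos"]);out=[]
    if yawx is not None:
        y=R[:,1];cur=np.degrees(np.arctan2(y[1],y[0]));dq=np.degrees(np.arctan2(p[1],p[0]))-o["q"][0]
        for k in range(-2,4):
            w=yawx+90+180*k-cur; out.append((round(np.radians(-w),4),round(o["q"][5]+dq-w)))
        out=[a for a in out if abs(a[1])<175]
    print("shift",d.round(4),"roll,q6",out,"| pos",np.round(o["ee_pos"],4),"F",np.round(o["wrist_force"],2),"open",round(float(o["opening"]),4),"t",o["time"])
def wcam():
    o=bot.get_obs();c=cams.camera("wrist");M=np.array(c["mount"]);R=Rt(o)@M[:3,:3];t=Rt(o)@M[:3,3]+o["ee_pos"]
    c["R"]=R.T;c["t"]=-R.T@t;return c,o
E
python3 - <<'E'
from h import *
plan((.38,-.03,.28),13)
print(Rt(bot.get_obs()).round(3)); c=cams.camera("wrist");print(np.round(c["mount"],3).tolist(),c["camera_matrix"].tolist())
E
```

```text
shift [-0.0802 -0.4357 -0.3636] roll,q6 [(np.float64(-0.0011), 162), (np.float64(-3.1427), -18)] | pos [ 0.1231 -0.536   0.1998] F [ 0.58 -0.42 -0.83] open 0.0852 t 0.6
[[-0.     0.224 -0.975]
 [-0.    -0.975 -0.224]
 [-1.     0.     0.   ]]
[[0.001, -0.293, 0.956, -0.175], [1.0, 0.0, -0.001, -0.0], [-0.0, 0.956, 0.293, -0.075], [0.0, 0.0, 0.0, 1.0]] [[375.1607915968129, 0.0, 319.27677558194523], [0.0, 375.1607915968129, 243.38086906842383], [0.0, 0.0, 1.0]]
```

Call:
apply_moves([
  [-0.05,-0.05,-0.04,-0.15,0.0],
  [-0.1,-0.1,-0.08,-0.3,0.0],
  [-0.1,-0.14,-0.11,-0.45,0.0],
  [-0.1,-0.18,-0.14,-0.6,0.0],
  [-0.1,-0.22,-0.17,-0.75,0.0],
  [-0.1,-0.26,-0.205,-0.9,0.0],
  [-0.1,-0.3,-0.235,-1.05,0.0],
  [-0.1,-0.34,-0.27,-1.2,0.0],
  [-0.1,-0.38,-0.3,-1.35,0.0],
  [-0.1,-0.42,-0.33,-1.5,0.0],
  [-0.1,-0.465,-0.365,-1.65,0.0],
  [-0.1,-0.509,-0.401,-1.8,0.0],
], newtons=40)

```text
time: 1.85
ee_pos: [0.3684, -0.0147, 0.3001]
tcp_rot: [56.1, 89.9, -7.5]
wrist_force: [1.1, -0.9, 0.6]
opening: 0.0427
```

```bash
python3 -c "
from h import *
plan((.40,.05,.30),13)"
```

```text
shift [ 0.0002  0.0571 -0.0439] roll,q6 [(np.float64(1.8053), 174), (np.float64(-1.3363), -6)] | pos [ 0.3684 -0.0147  0.3001] F [ 1.12 -0.93  0.56] open 0.0427 t 1.85
```

Call:
apply_moves([
  [0,0.03,-0.022,-0.15,0.0],
  [0,0.057,-0.044,-0.3,0.0],
  [0,0.057,-0.044,-0.45,0.0],
  [0,0.057,-0.044,-0.6,0.0],
  [0,0.057,-0.044,-0.75,0.0],
  [0,0.057,-0.044,-0.9,0.0],
  [0,0.057,-0.044,-1.05,0.0],
  [0,0.057,-0.044,-1.2,0.0],
  [0,0.057,-0.044,-1.336,0.0],
  [0,0.057,-0.044,-1.336,0.0],
  [0,0.057,-0.044,-1.336,0.0],
])

```text
time: 2.95
ee_pos: [0.3998, 0.0501, 0.3002]
tcp_rot: [-18.8, 89.9, -6.0]
wrist_force: [1.1, 0.1, 0.5]
opening: 0.0426
```

Run:
```python
from h import *
c,o=wcam();cv2.imwrite("pics/w1.png",c["frame"]);np.savez("w1.npz",**c)
for k in("small_a_tab","small_a","large"):print(k,[(np.round(d["rect"]).astype(int).tolist(),round(d["confidence"],2)) for d in cams.spot_in(k,"wrist")])
plan((.40,.05,.30),13)
T,u,v=cloud(c)
for n,c0,zt in(("smL",(.415,.269),.124),("large",(.456,.126),.133),("smR",(.443,-.0255),.124)):
    m=np.hypot(*(T[:,:2]-c0).T)<.035
    for lo,hi in((zt-.026,zt+.006),(zt-.05,zt-.03),(.04,.07),(.02,.042)):
        q=T[m&(T[:,2]>lo)&(T[:,2]<hi)]
        if len(q)>3:
            w,V=np.linalg.eigh(np.cov(q[:,:2].T));print(n,round(lo,3),len(q),np.median(q,0).round(4),"mid",((q.max(0)+q.min(0))/2).round(4),"ext",(q.max(0)-q.min(0)).round(3),np.degrees(np.arctan2(V[1,1],V[0,1])).round(1))
q=T[(T[:,2]>.205)&(T[:,2]<.25)&(T[:,0]>.55)&(T[:,0]<.7)]
print(len(q))
if len(q)>50:
    vx,vy,x0,y0=cv2.fitLine(q[:,:2].astype(np.float32),cv2.DIST_HUBER,0,1e-3,1e-3).ravel();print(x0,y0,np.degrees(np.arctan2(vy,vx)))
```

```text
small_a_tab [([230, 195, 269, 247], 0.86)]
small_a [([471, 226, 539, 280], 0.9), ([228, 197, 271, 249], 0.77)]
large [([352, 229, 390, 294], 0.93), ([282, 232, 322, 302], 0.78), ([143, 334, 466, 480], 0.61)]
shift [ 0.0002 -0.0001  0.0001] roll,q6 [(np.float64(3.1393), 174), (np.float64(-0.0023), -6)] | pos [0.3998 0.0501 0.3002] F [ 0.47 -0.38  0.18] open 0.0432 t 3.15
smL 0.098 529 [0.4144 0.2683 0.1174] mid [0.4152 0.2701 0.1123] ext [0.024 0.015 0.028] 158.5
smL 0.074 240 [0.4125 0.2682 0.0869] mid [0.4152 0.2706 0.0841] ext [0.032 0.016 0.02 ] 160.7
smL 0.04 91 [0.4019 0.2731 0.0546] mid [0.4028 0.2737 0.0542] ext [0.008 0.006 0.028] 166.5
smL 0.02 609 [0.4144 0.2676 0.0287] mid [0.4149 0.2706 0.0306] ext [0.034 0.035 0.021] -149.8
large 0.107 378 [0.4525 0.1252 0.1299] mid [0.4543 0.127  0.1213] ext [0.024 0.012 0.029] 164.8
large 0.083 147 [0.4447 0.1256 0.0962] mid [0.4543 0.1269 0.0932] ext [0.032 0.013 0.019] 162.9
large 0.04 145 [0.4495 0.1272 0.0438] mid [0.4557 0.1277 0.055 ] ext [0.035 0.011 0.03 ] 175.3
large 0.02 716 [0.4507 0.1213 0.0374] mid [0.4544 0.1269 0.031 ] ext [0.042 0.042 0.022] 174.2
smR 0.098 339 [ 0.4396 -0.0246  0.1229] mid [ 0.4416 -0.0257  0.1121] ext [0.023 0.012 0.028] -164.7
smR 0.074 116 [ 0.4307 -0.0254  0.0871] mid [ 0.4414 -0.0256  0.084 ] ext [0.032 0.013 0.02 ] -161.6
smR 0.04 50 [ 0.4262 -0.0269  0.0557] mid [ 0.428  -0.0279  0.0546] ext [0.005 0.006 0.029] 51.8
smR 0.02 480 [ 0.4399 -0.0218  0.0286] mid [ 0.4418 -0.0257  0.031 ] ext [0.034 0.034 0.021] -164.1
987
0.61797106 -0.005519722 -80.01595
```

View pics/w1.png

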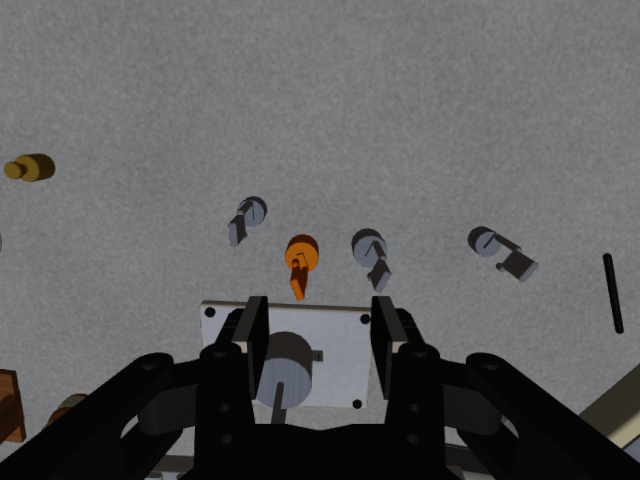

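All three steel weights have their stem on the robot side, so every mouth faces the beam. I will take small R at (.442,-.026) first.

```bash
python3 -c "
from h import *
plan((.4417,-.0257,.16),14)"
```

```text
shift [ 0.1402 -0.0831  0.0237] roll,q6 [(np.float64(3.1219), 163), (np.float64(-0.0197), -17)] | pos [0.3998 0.0501 0.3002] F [ 0.47 -0.38  0.18] open 0.0432 t 3.15
```

Call:
apply_moves([
  [0.04,-0.03,0.01,-0.02,0.0],
  [0.08,-0.06,0.02,-0.02,0.0],
  [0.12,-0.083,0.0237,-0.02,0.0],
  [0.14,-0.083,0.0237,-0.02,0.0],
  [0.14,-0.083,0.0237,-0.02,0.0],
  [0.17,-0.083,0.0237,-0.02,0.0],
  [0.195,-0.083,0.0237,-0.02,0.0],
  [0.207,-0.083,0.0237,-0.02,0.0],
  [0.207,-0.083,0.0237,-0.02,0.0],
  [0.207,-0.083,0.0237,-0.02,0.0],
  [0.207,-0.083,0.0237,-0.02,0.0],
])

```text
time: 4.25
ee_pos: [0.4426, -0.0255, 0.0949]
tcp_rot: [-18.6, 89.8, -4.6]
wrist_force: [0.7, -0.7, 0.1]
opening: 0.0426
```

Call:
apply_moves([
  [0,0,0,0,-1],
  [0,0,0,0,-1],
  [0,0,0,0,-1],
  [0,0,0,0,-1],
  [0,0,0,0,-1],
  [0,0,0,0,-1],
  [0,0,0,0,-1],
  [0,0,0,0,-1],
], newtons=50)

```text
time: 5.05
ee_pos: [0.4426, -0.0255, 0.0949]
tcp_rot: [-18.7, 89.8, -4.7]
wrist_force: [-0.2, -0.2, -0.1]
opening: 0.0
```

```bash
python3 -c "
from h import *
plan((.4417,-.0257,.30),14)"
```

```text
shift [-2.051e-01 -2.000e-04 -2.000e-04] roll,q6 [(np.float64(3.142), 163), (np.float64(0.0004), -17)] | pos [ 0.4426 -0.0255  0.0949] F [-0.22 -0.24 -0.1 ] open 0.0 t 5.05
```

Run:
```python
from h import *
c,o=wcam();print(Rt(o).round(3))
a=c["frame"];s=cams.camera("scene")["frame"][160:300,230:430]
cv2.imwrite("pics/w2.png",np.hstack([cv2.resize(a,(400,300)),cv2.resize(s,(400,300))]))
T,u,v=cloud(c)
m=np.hypot(*(T[:,:2]-(.443,-.0255)).T)<.045
for lo,hi in((.02,.042),(.042,.07),(.07,.09),(.09,.13)):
    q=T[m&(T[:,2]>lo)&(T[:,2]<hi)]
    if len(q)>3:print(lo,len(q),((q.max(0)+q.min(0))/2).round(4),(q.max(0)-q.min(0)).round(3),np.median(q,0).round(4))
```

```text
[[ 0.004 -0.242  0.97 ]
 [-0.     0.97   0.242]
 [-1.    -0.001  0.003]]
0.02 1400 [ 0.4416 -0.0263  0.031 ] [0.033 0.034 0.022] [ 0.4388 -0.029   0.0284]
0.042 162 [ 0.4275 -0.0295  0.0559] [0.005 0.007 0.028] [ 0.4261 -0.03    0.0571]
0.07 290 [ 0.4292 -0.029   0.08  ] [0.008 0.009 0.02 ] [ 0.4274 -0.0299  0.086 ]
0.09 649 [ 0.432  -0.0272  0.1099] [0.009 0.012 0.04 ] [ 0.431  -0.0289  0.116 ]
```

View pics/w2.png

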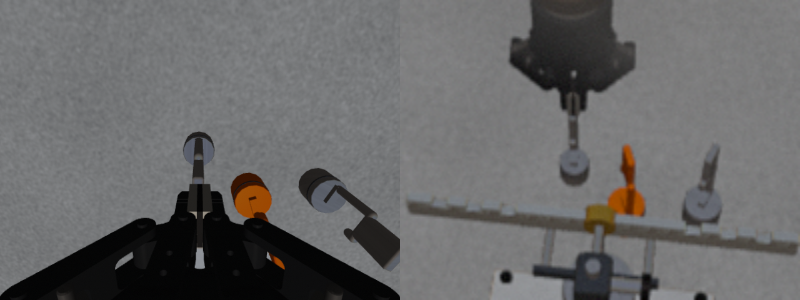

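The pictures show the fingers at the tab and the weight still standing. The opening reads 0, so I will do a small lift to see whether it is held.

Call:
apply_moves([
  [-0.015,0,0,0,-1],
  [-0.03,0,0,0,-1],
  [-0.03,0,0,0,-1],
  [-0.03,0,0,0,-1],
  [-0.03,0,0,0,-1],
])

```text
time: 5.65
ee_pos: [0.4424, -0.0255, 0.1247]
tcp_rot: [-19.3, 89.8, -5.2]
wrist_force: [0.7, -0.5, -0.4]
opening: -0.0002
```

Run:
```python
from h import *
for i in range(3):
    c,o=wcam();print(np.round(o["wrist_force"],2),o["opening"])
T,u,v=cloud(c)
m=np.hypot(*(T[:,:2]-(.443,-.0255)).T)<.045
q=T[m]
print(np.histogram(q[:,2],np.arange(0,.2,.01)))
```

```text
[ 0.74 -0.46 -0.41] -0.00017987460874551337
[-0.06 -0.56 -0.1 ] -0.00012182572450199141
[ 0.26  0.94 -0.64] -0.0002874802060921631
(array([5695,   64, 1092,   40,   33,   39,   42,   52,  161,   70,   84,
         93,  538,    0,    0,   19,  597,  934,  999]), array([0.  , 0.01, 0.02, 0.03, 0.04, 0.05, 0.06, 0.07, 0.08, 0.09, 0.1 ,
       0.11, 0.12, 0.13, 0.14, 0.15, 0.16, 0.17, 0.18, 0.19]))
```

Run:
```python
from h import *
c,o=wcam();T,u,v=cloud(c);L=(T-o["ee_pos"])@Rt(o)
m=(abs(L[:,1])<.03)&(abs(L[:,2])<.03)
for x in np.arange(-.07,.03,.005):
    k=m&(L[:,0]>=x)&(L[:,0]<x+.005)
    if k.sum()>3:print(round(x,3),k.sum(),"y",L[k,1].min().round(4),L[k,1].max().round(4),"z",L[k,2].min().round(4),L[k,2].max().round(4),"px",np.median(u[k]),np.median(v[k]))
f=c["frame"][150:480,170:470]
s=cams.camera("scene")["frame"][150:260,260:400]
cv2.imwrite("pics/w3.png",np.hstack([cv2.resize(f,(436,480),interpolation=2),cv2.resize(s,(364,480),interpolation=2)]))
```

```text
-0.07 857 y -0.0062 0.0139 z -0.0115 0.0122 px 320.0 346.0
-0.065 482 y -0.0131 0.0142 z -0.0114 -0.0057 px 319.0 330.0
-0.06 534 y -0.013 0.0141 z -0.0114 -0.0056 px 319.5 326.0
-0.055 481 y -0.013 0.0141 z -0.0115 -0.0056 px 321.0 320.0
-0.05 435 y -0.0131 0.0141 z -0.0113 -0.0057 px 319.0 313.0
-0.045 380 y -0.0128 0.0139 z -0.0112 -0.0057 px 319.0 304.5
-0.04 199 y -0.0112 0.0119 z -0.0112 -0.0056 px 319.0 297.0
-0.005 222 y -0.0042 0.0028 z -0.0119 0.0055 px 317.0 277.0
0.0 321 y -0.0043 0.0034 z -0.0125 0.0062 px 317.0 274.0
0.005 49 y -0.0043 0.0029 z -0.0126 -0.0106 px 317.0 256.0
0.01 46 y -0.0045 0.003 z -0.0125 -0.0104 px 317.5 253.0
0.015 40 y -0.0045 0.003 z -0.0126 -0.0102 px 317.0 250.0
0.02 40 y -0.0046 0.0031 z -0.0126 -0.0102 px 317.0 247.0
0.025 36 y -0.0042 0.0032 z -0.0128 -0.0107 px 317.5 244.0
```

View pics/w3.png

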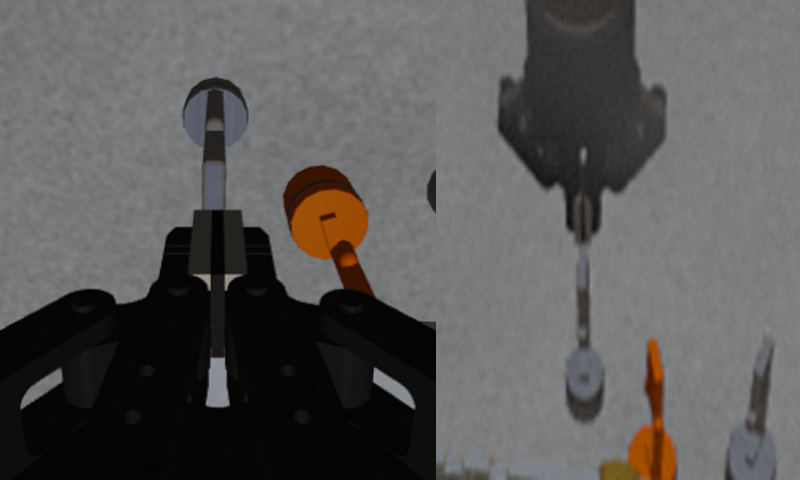

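The depth picture shows the shut fingertips about 37 mm behind the reported TCP. The closed fingers therefore ended just above the tab, and the weight has not moved. I will open, go lower by that amount and regrip.

Call:
apply_moves([
  [0,0,0,0,0],
  [0,0,0,0,0],
  [0,0,0,0,0],
  [0,0,0,0,0],
  [0.03,0,0,0,0],
  [0.05,0,0,0,0],
  [0.065,0,0,0,0],
  [0.069,0,0,0,0],
  [0.069,0,0,0,0],
  [0.069,0,0,0,0],
  [0.069,0,0,0,0],
])

```text
time: 7.0
ee_pos: [0.4431, -0.0256, 0.0566]
tcp_rot: [-18.0, 89.7, -4.0]
wrist_force: [-0.2, 0.3, 0.4]
opening: 0.0426
```

Call:
apply_moves([
  [0,0,0,0,-1],
  [0,0,0,0,-1],
  [0,0,0,0,-1],
  [0,0,0,0,-1],
  [0,0,0,0,-1],
  [0,0,0,0,-1],
  [0,0,0,0,-1],
], newtons=50)

```text
time: 7.7
ee_pos: [0.4435, -0.0256, 0.057]
tcp_rot: [-19.0, 89.7, -5.0]
wrist_force: [-0.1, -0.1, 5.2]
opening: 0.0073
```

Run:
```python
from h import *
c,o=wcam();plan((.45,-.03,.13),14)
T,u,v=cloud(c);L=(T-o["ee_pos"])@Rt(o)
m=(abs(L[:,1])<.03)&(abs(L[:,2])<.03)
for x in np.arange(-.07,.04,.005):
    k=m&(L[:,0]>=x)&(L[:,0]<x+.005)
    if k.sum()>3:print(round(x,3),k.sum(),"y",L[k,1].min().round(4),L[k,1].max().round(4),"z",L[k,2].min().round(4),L[k,2].max().round(4))
```

```text
shift [-0.0729 -0.006   0.0057] roll,q6 [(np.float64(3.1419), 162), (np.float64(0.0003), -18)] | pos [ 0.4435 -0.0256  0.057 ] F [0.68 0.   5.2 ] open 0.0073 t 7.75
-0.07 2304 y -0.0099 0.0108 z -0.0137 0.0121
-0.065 594 y -0.0168 0.018 z -0.0135 -0.0059
-0.06 683 y -0.0168 0.0178 z -0.0137 -0.0057
-0.055 587 y -0.0169 0.0178 z -0.0137 -0.0056
-0.05 549 y -0.0168 0.0178 z -0.0137 -0.0054
-0.045 483 y -0.0168 0.0176 z -0.0136 -0.0057
-0.04 294 y -0.0152 0.0163 z -0.0137 -0.0057
-0.035 209 y -0.0034 0.0061 z -0.0173 -0.0097
-0.03 149 y -0.0035 0.0041 z -0.0184 -0.0109
-0.025 75 y -0.0032 0.0043 z -0.0185 -0.0154
-0.02 65 y -0.0033 0.0044 z -0.0185 -0.0152
-0.015 61 y -0.0034 0.0045 z -0.0186 -0.0145
-0.01 59 y -0.0035 0.0042 z -0.0184 -0.0143
-0.005 50 y -0.0031 0.0043 z -0.0185 -0.0156
0.0 46 y -0.0032 0.0043 z -0.0184 -0.0155
0.005 42 y -0.0033 0.0044 z -0.0185 -0.0152
0.01 44 y -0.0034 0.0045 z -0.0185 -0.0146
0.015 36 y -0.0034 0.0041 z -0.0186 -0.015
0.02 36 y -0.003 0.0042 z -0.0185 -0.0161
0.025 1599 y -0.0159 0.017 z -0.0184 0.0138
0.03 187 y -0.0161 0.0172 z -0.0189 0.011
0.035 90 y -0.0164 0.0176 z -0.0187 0.0009
0.04 90 y -0.0135 0.0148 z -0.0187 -0.0099
```

Gripped this time, with the opening at 7.3 mm. I will lift it clear, and then check its weight.

Call:
apply_moves([
  [-0.02,0,0,0,-1],
  [-0.05,0,0,0,-1],
  [-0.085,0,0,0,-1],
  [-0.12,0,0,0,-1],
  [-0.15,0,0,0,-1],
  [-0.17,0,0,0,-1],
  [-0.18,0,0,0,-1],
  [-0.18,0,0,0,-1],
  [-0.18,0,0,0,-1],
  [-0.18,0,0,0,-1],
])

```text
time: 8.75
ee_pos: [0.442, -0.0255, 0.2355]
tcp_rot: [-20.2, 89.8, -6.2]
wrist_force: [0.8, 0.7, -2.3]
opening: 0.0073
```

Run:
```python
from h import *
F=[]
for i in range(6): F.append(bot.get_obs()["wrist_force"]); cams.camera("wrist")
print(np.round(F,2).tolist())
plan((.53,.1795,.237),10)
```

```text
[[0.77, 0.68, -2.32], [0.01, 0.53, -2.74], [0.4, 0.27, -2.48], [0.76, -0.42, -2.07], [-0.11, 0.1, -1.2], [0.89, 0.25, -1.97]]
shift [1.000e-04 1.777e-01 1.347e-01] roll,q6 [(np.float64(0.0701), 9), (np.float64(-3.0715), -171)] | pos [ 0.4423 -0.0255  0.2367] F [-0.26  0.26 -2.14] open 0.0072 t 9.05
```

Call:
apply_moves([
  [0,0.02,0.015,0.01,-1],
  [0,0.05,0.035,0.02,-1],
  [0,0.08,0.06,0.03,-1],
  [0,0.11,0.085,0.05,-1],
  [0,0.14,0.105,0.06,-1],
  [0,0.165,0.123,0.07,-1],
  [0,0.178,0.134,0.07,-1],
  [0,0.178,0.134,0.07,-1],
  [0,0.178,0.134,0.07,-1],
])

```text
time: 9.95
ee_pos: [0.5291, 0.1796, 0.2367]
tcp_rot: [-22.4, 89.7, -12.3]
wrist_force: [0.2, -0.2, -1.8]
opening: 0.0074
```

Run:
```python
from h import *
c,o=wcam();plan((.53,.1795,.237),10)
w=c["frame"]; s=cams.camera("scene"); t=cams.camera("top"); np.savez("s2.npz",**s)
# predicted notch pixels in scene
def proj(c,P):
    r=cv2.Rodrigues(np.array(c["R"]))[0];return cv2.projectPoints(np.array(P,float),r,np.array(c["t"],float),c["camera_matrix"],np.array(c["D"],float))[0].reshape(-1,2)
a=np.radians(10);pv=np.array([.613,.052,.237]);ly=np.array([-np.sin(a),np.cos(a),0])
P=[pv+k*ly for k in(.14,.11,.08,-.08,-.11,-.14)]
for n,cc in(("scene",s),("top",t),("wrist",c)):print(n,proj(cc,P).round(1).tolist())
f=cv2.resize(s["frame"][215:290,370:470],(800,600),interpolation=2)
for p in proj(s,P)[:3]: cv2.circle(f,tuple(((p-(370,215)+.5)*8).astype(int)),4,(0,0,255),-1)
cv2.imwrite("pics/s2.png",f[:600])
T,u,v=cloud(c);q=T[(T[:,2]>.205)&(T[:,2]<.25)&(T[:,0]>.55)&(T[:,0]<.7)&(T[:,1]<.25)]
print(len(q),np.percentile(q[:,1],[0,5,50,95,100]) if len(q) else 0)
```

```text
shift [0.     0.0002 0.001 ] roll,q6 [(np.float64(0.0001), 9), (np.float64(-3.1415), -171)] | pos [0.529  0.1792 0.237 ] F [ 0.2   0.03 -1.89] open 0.0075 t 10.0
scene [[412.0, 271.1], [394.3, 269.3], [376.7, 267.5], [284.3, 258.2], [267.3, 256.5], [250.3, 254.8]]
top [[239.2, 217.8], [251.5, 215.7], [263.8, 213.7], [329.5, 202.7], [341.9, 200.7], [354.2, 198.6]]
wrist [[317.8, 384.2], [263.6, 384.1], [209.5, 383.7], [-68.3, 379.5], [-117.0, 378.2], [-164.2, 376.7]]
8127 [-0.00065996  0.01275329  0.05817313  0.10020603  0.19687009]
```

View pics/s2.png

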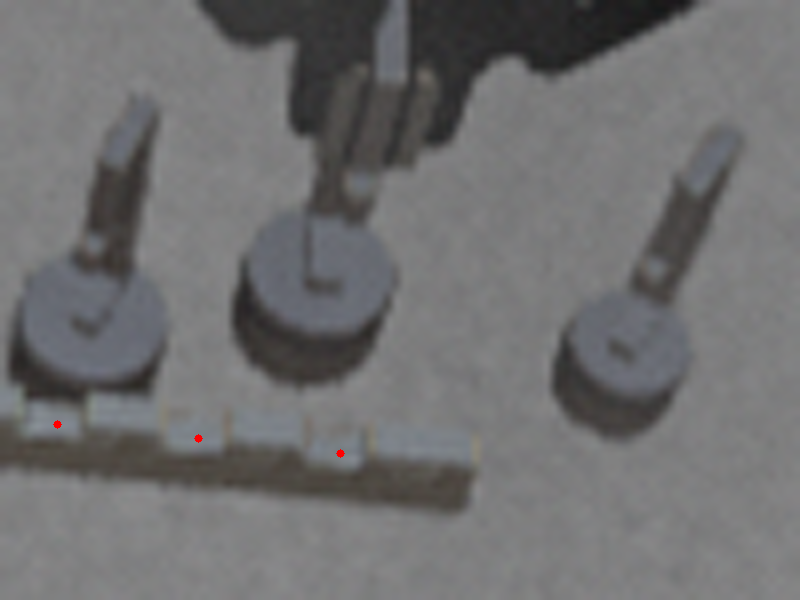

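The notches in the picture, at about (52,193,335) in the crop, lie within about 1 mm of the predicted red dots. I will check the notch profile in the wrist depth.

Run:
```python
from h import *
a=np.radians(10);pv=np.array([.613,.052,.237]);lx=np.array([np.cos(a),np.sin(a),0]);ly=np.array([-np.sin(a),np.cos(a),0])
def prof(c,n):
    T,u,v=cloud(c);D=T-pv;s=D@ly;x=D@lx
    m=(abs(x)<.02)&(s>.05)&(s<.18)&(T[:,2]>.22)&(T[:,2]<.255)
    print(n,m.sum())
    for k in np.arange(.05,.178,.003):
        g=m&(s>=k)&(s<k+.003)
        if g.sum()>2:print(round(k+.0015,4),g.sum(),"x",x[g].min().round(4),x[g].max().round(4),"zmax",np.percentile(T[g,2],90).round(4))
c,o=wcam();prof(c,"wrist");prof(cams.camera("scene"),"scene")
```

```text
wrist 308
0.0515 107 x -0.0061 -0.0033 zmax 0.2372
0.0545 82 x -0.0065 -0.0039 zmax 0.2333
0.0575 58 x -0.0062 -0.0047 zmax 0.2305
0.0605 32 x -0.0068 -0.0048 zmax 0.2259
0.0635 12 x -0.0065 -0.0053 zmax 0.2237
0.0935 6 x -0.0063 -0.0053 zmax 0.2212
0.1355 6 x -0.001 0.0021 zmax 0.24
scene 673
0.0515 18 x -0.0055 0.0023 zmax 0.2431
0.0545 18 x -0.0058 0.0028 zmax 0.2422
0.0575 16 x -0.0059 0.0025 zmax 0.243
0.0605 20 x -0.0064 0.003 zmax 0.2426
0.0635 20 x -0.0068 0.0028 zmax 0.2429
0.0665 16 x -0.0052 0.0027 zmax 0.2421
0.0695 17 x -0.0046 0.0034 zmax 0.2424
0.0725 16 x -0.0057 0.0025 zmax 0.2415
0.0755 13 x -0.005 0.0026 zmax 0.237
0.0785 15 x -0.0055 0.0023 zmax 0.2383
0.0815 17 x -0.0058 0.0028 zmax 0.237
0.0845 16 x -0.0051 0.0036 zmax 0.2411
0.0875 18 x -0.005 0.0031 zmax 0.2429
0.0905 19 x -0.0058 0.0025 zmax 0.2431
0.0935 16 x -0.006 0.0031 zmax 0.2426
0.0965 20 x -0.0051 0.0029 zmax 0.2435
0.0995 19 x -0.0059 0.0031 zmax 0.2436
0.1025 14 x -0.0043 0.0029 zmax 0.2425
0.1055 15 x -0.0055 0.0031 zmax 0.2372
0.1085 16 x -0.0056 0.0029 zmax 0.237
0.1115 15 x -0.0055 0.0024 zmax 0.2376
0.1145 15 x -0.0059 0.0023 zmax 0.2421
0.1175 19 x -0.0041 0.0033 zmax 0.2433
0.1205 15 x -0.0043 0.0031 zmax 0.2427
0.1235 17 x -0.0059 0.0026 zmax 0.2432
0.1265 19 x -0.0054 0.0023 zmax 0.2436
0.1295 19 x -0.0063 0.0023 zmax 0.2444
0.1325 15 x -0.0052 0.0028 zmax 0.2418
0.1355 15 x -0.0054 0.0026 zmax 0.2373
0.1385 16 x -0.0039 0.0032 zmax 0.2381
0.1415 11 x -0.0035 0.002 zmax 0.2375
0.1445 21 x -0.0058 0.0025 zmax 0.2424
0.1475 16 x -0.0072 0.003 zmax 0.2437
0.1505 20 x -0.0071 0.0029 zmax 0.2425
0.1535 19 x -0.0045 0.0027 zmax 0.2435
0.1565 19 x -0.0066 0.0031 zmax 0.2443
0.1595 18 x -0.0054 0.0031 zmax 0.2427
0.1625 15 x -0.0063 0.0026 zmax 0.2435
0.1655 20 x -0.0062 0.0033 zmax 0.2433
0.1685 10 x -0.0043 0.0027 zmax 0.2426
```

```bash
cat >> h.py <<'E'
A10=np.radians(10);pv=np.array([.613,.052,.237]);lx=np.array([np.cos(A10),np.sin(A10),0]);ly=np.array([-np.sin(A10),np.cos(A10),0])
def held(r=.04,cam="scene",topz=.057):
    "held weight in stand coordinates x,s: body (below) and tab (above), vs tcp"
    o=bot.get_obs();c=cams.camera(cam) if cam!="wrist" else wcam()[0];T,u,v=cloud(c);D=T-pv;x=D@lx;s=D@ly;d=o["ee_pos"]-pv;xt,st=d@lx,d@ly;zt=o["ee_pos"][2]
    near=np.hypot(x-xt,s-st)<r
    for n,lo,hi in(("body",-.056,-.03),("stem",-.02,.012),("arm/lip",.014,.034),("tab",.034,.07)):
        g=near&(T[:,2]>zt+lo)&(T[:,2]<zt+hi)
        if g.sum()>4:print(cam,n,g.sum(),"x mid",round((x[g].min()+x[g].max())/2,4),"ext",round(np.ptp(x[g]),4),"s mid",round((s[g].min()+s[g].max())/2,4),"med",round(np.median(s[g]),4),"ext",round(np.ptp(s[g]),4),"ztop",np.percentile(T[g,2],97).round(4))
    print("tcp x,s,z",round(xt,4),round(st,4),round(zt,4),"F",np.round(o["wrist_force"],2),"t",o["time"])
E
python3 -c "
from h import *
held();held(cam='wrist')"
```

```text
scene body 137 x mid -0.0598 ext 0.0306 s mid 0.1382 med 0.135 ext 0.0329 ztop 0.2073
scene stem 22 x mid -0.067 ext 0.0191 s mid 0.1381 med 0.1368 ext 0.0073 ztop 0.2372
scene arm/lip 33 x mid -0.0491 ext 0.0075 s mid 0.1384 med 0.1378 ext 0.0076 ztop 0.271
scene tab 271 x mid -0.0607 ext 0.0271 s mid 0.1384 med 0.1381 ext 0.0347 ztop 0.3069
tcp x,s,z -0.0606 0.1395 0.2375 F [-1.23 -0.18 -1.97] t 10.2
wrist body 564 x mid -0.0644 ext 0.0298 s mid 0.1402 med 0.1405 ext 0.0338 ztop 0.2072
wrist stem 302 x mid -0.077 ext 0.0044 s mid 0.1402 med 0.14 ext 0.008 ztop 0.2487
wrist arm/lip 496 x mid -0.0753 ext 0.0078 s mid 0.1402 med 0.14 ext 0.008 ztop 0.2704
wrist tab 5502 x mid -0.0622 ext 0.0254 s mid 0.1402 med 0.1401 ext 0.0348 ztop 0.307
tcp x,s,z -0.0605 0.1396 0.2375 F [-0.66  0.23 -1.08] t 10.25
```

Hook and notch are aligned to within 1 mm along the beam. I will advance 61 mm, over the bar.

Call:
apply_moves([
  [0,0,0.015,0,-1],
  [0,0,0.03,0,-1],
  [0,0,0.045,0,-1],
  [0,0,0.056,0,-1],
  [0,0,0.061,0,-1],
  [0,0,0.061,0,-1],
  [0,0,0.061,0,-1],
  [0,0,0.061,0,-1],
])

```text
time: 11.1
ee_pos: [0.5888, 0.1895, 0.2381]
tcp_rot: [-12.0, 89.7, -2.1]
wrist_force: [0.2, 0.6, -0.5]
opening: 0.0072
```

```bash
python3 -c "
from h import *
held();held(cam='wrist')"
```

```text
scene body 136 x mid 0.0059 ext 0.0219 s mid 0.1386 med 0.1347 ext 0.034 ztop 0.2079
scene stem 381 x mid -0.0039 ext 0.0194 s mid 0.1345 med 0.1336 ext 0.069 ztop 0.2442
scene arm/lip 33 x mid 0.0118 ext 0.0065 s mid 0.1382 med 0.1383 ext 0.0073 ztop 0.2713
scene tab 266 x mid -0.0003 ext 0.0251 s mid 0.1383 med 0.1387 ext 0.0341 ztop 0.3073
tcp x,s,z 0.0001 0.1396 0.2381 F [ 0.25  0.57 -0.45] t 11.1
wrist body 564 x mid -0.0095 ext 0.0185 s mid 0.1403 med 0.1406 ext 0.0337 ztop 0.2079
wrist stem 3842 x mid -0.0077 ext 0.0217 s mid 0.1351 med 0.1336 ext 0.0707 ztop 0.2427
wrist arm/lip 495 x mid -0.0149 ext 0.0075 s mid 0.1402 med 0.1401 ext 0.008 ztop 0.2713
wrist tab 5509 x mid -0.001 ext 0.0258 s mid 0.1403 med 0.1404 ext 0.0347 ztop 0.3077
tcp x,s,z 0.0001 0.1397 0.2381 F [ 0.68  0.06 -2.87] t 11.15
```

```bash
cat >> h.py <<'E'
def favg(n=6,w=(.613,.052)):
    F=[]
    for i in range(n):
        c=cams.camera("scene");F.append(bot.get_obs()["wrist_force"][2])
    T,u,v=cloud(c);D=T-pv;x=D@lx;s=D@ly
    g=(abs(x)<.012)&(abs(s)<.172)&(abs(s)>.03)&(T[:,2]>.19)&(T[:,2]<.285)
    tops=[]
    for k in list(np.arange(-.17,-.03,.004))+list(np.arange(.03,.17,.004)):
        q=T[g&(s>=k)&(s<k+.004)]
        if len(q)>5: tops.append((k+.002,np.percentile(q[:,2],90)))
    t=np.array(tops);f=cv2.fitLine(t.astype(np.float32),cv2.DIST_HUBER,0,1e-4,1e-4).ravel()
    o=bot.get_obs();print("Fz %.2f +- %.2f"%(np.mean(F),np.std(F)/n**.5),"beam tilt(+right dips) %.3f"%np.arctan2(f[1],f[0]),"tcp",np.round(o["ee_pos"],4),"t",o["time"])
E
python3 -c "
from h import *
favg(6)"
```

```text
Fz -1.92 +- 0.28 beam tilt(+right dips) 0.002 tcp [0.5892 0.1896 0.2379] t 11.5
```

Call:
apply_moves([
  [0.008,0,0,0,-1],
  [0.014,0,0,0,-1],
  [0.018,0,0,0,-1],
  [0.022,0,0,0,-1],
  [0.024,0,0,0,-1],
  [0.026,0,0,0,-1],
  [0.026,0,0,0,-1],
  [0.026,0,0,0,-1],
  [0.026,0,0,0,-1],
])

```text
time: 12.4
ee_pos: [0.5894, 0.1896, 0.2121]
tcp_rot: [-12.0, 89.7, -2.0]
wrist_force: [-0.0, -0.4, -2.2]
opening: 0.0073
```

```bash
python3 -c "
from h import *
favg(6)"
```

```text
Fz -2.39 +- 0.09 beam tilt(+right dips) -0.008 tcp [0.5894 0.1896 0.2119] t 12.7
```

Call:
apply_moves([
  [0.002,0,0,0,-1],
  [0.004,0,0,0,-1],
  [0.005,0,0,0,-1],
  [0.005,0,0,0,-1],
  [0.005,0,0,0,-1],
])

```text
time: 13.2
ee_pos: [0.5893, 0.1896, 0.2069]
tcp_rot: [-12.7, 89.7, -2.7]
wrist_force: [0.5, 0.1, -0.4]
opening: 0.0075
```

```bash
python3 -c "
from h import *
favg(6)"
```

```text
Fz -0.98 +- 0.20 beam tilt(+right dips) -0.037 tcp [0.5894 0.1897 0.2069] t 13.5
```

Call:
apply_moves([
  [0.002,0,0,0,-1],
  [0.004,0,0,0,-1],
  [0.005,0,0,0,-1],
  [0.005,0,0,0,-1],
  [0.005,0,0,0,-1],
])

```text
time: 14.0
ee_pos: [0.5894, 0.1896, 0.202]
tcp_rot: [-12.0, 89.7, -2.1]
wrist_force: [0.3, -0.6, -0.9]
opening: 0.0072
```

```bash
python3 -c "
from h import *
favg(10)"
```

```text
Fz -0.88 +- 0.09 beam tilt(+right dips) -0.050 tcp [0.5894 0.1896 0.2019] t 14.5
```

```bash
python3 - <<'E'
import re
s=open('h.py').read()
s=s.replace("def favg(n=6,w=(.613,.052)):","def favg(n=6,ex=()):").replace("        q=T[g&(s>=k)&(s<k+.004)]\n        if len(q)>5:","        q=T[g&(s>=k)&(s<k+.004)]\n        if len(q)>5 and not any(abs(k+.002-e)<.024 for e in ex):")
s=s.replace('    o=bot.get_obs();print("Fz','    r=t[:,1]-(f[3]+(t[:,0]-f[2])*f[1]/f[0]);L=t[t[:,0]>0];Rr=t[t[:,0]<0];print("nL,R",len(L),len(Rr),"slopeL %.3f R %.3f"%(np.polyfit(*L.T,1)[0],np.polyfit(*Rr.T,1)[0]),"res",r.std().round(4))\n    o=bot.get_obs();print("Fz')
s=s.replace('np.arctan2(f[1],f[0])','np.arctan(f[1]/f[0])')
open('h.py','w').write(s)
E
python3 -c "
from h import *
favg(12,[.14]);held()"
```

```text
nL,R 23 35 slopeL 0.197 R -0.067 res 0.01
Fz -0.80 +- 0.11 beam tilt(+right dips) -0.075 tcp [0.5894 0.1897 0.202 ] t 15.1
scene body 130 x mid 0.0009 ext 0.0334 s mid 0.1376 med 0.1351 ext 0.0329 ztop 0.1717
scene stem 47 x mid -0.0038 ext 0.0146 s mid 0.1337 med 0.1453 ext 0.0668 ztop 0.2137
scene arm/lip 230 x mid 0.0045 ext 0.0228 s mid 0.134 med 0.1258 ext 0.0685 ztop 0.2346
scene tab 232 x mid 0.0005 ext 0.0235 s mid 0.1284 med 0.1382 ext 0.055 ztop 0.2713
tcp x,s,z 0.0007 0.1397 0.202 F [ 0.34 -0.75 -0.94] t 15.1
```

Call:
apply_moves([
  [0.002,0,0,0,-1],
  [0.004,-0.0005,0,0,-1],
  [0.0055,-0.0005,0,0,-1],
  [0.0055,-0.0005,0,0,-1],
  [0.0055,-0.0005,0,0,-1],
])

```text
time: 15.65
ee_pos: [0.5895, 0.1892, 0.1964]
tcp_rot: [-11.8, 89.7, -1.8]
wrist_force: [0.2, 0.5, 0.2]
opening: 0.0075
```

```bash
python3 -c "
from h import *
favg(10,[.14])"
```

```text
nL,R 23 35 slopeL 0.404 R -0.107 res 0.0159
Fz -0.23 +- 0.13 beam tilt(+right dips) -0.106 tcp [0.5895 0.1892 0.1964] t 16.15
```

Call:
apply_moves([
  [0.001,0,0,0,-1],
  [0.002,0,0,0,-1],
  [0.002,0,0,0,-1],
  [0.002,0,0,0,-1],
])

```text
time: 16.55
ee_pos: [0.5896, 0.189, 0.1944]
tcp_rot: [-13.9, 89.7, -4.0]
wrist_force: [-0.2, -1.7, -0.4]
opening: 0.0071
```

```bash
python3 -c "
from h import *
favg(12,[.14])"
```

```text
nL,R 23 35 slopeL 0.416 R -0.124 res 0.0163
Fz -0.23 +- 0.18 beam tilt(+right dips) -0.121 tcp [0.5896 0.1892 0.1945] t 17.15
```

Call:
apply_moves([
  [0.0007,0,0,0,-1],
  [0.0007,0,0,0,-1],
  [0.0007,0,0,0,-0.75],
  [0.0007,0,0,0,-0.72],
  [0.0007,0,0,0,-0.65],
  [0.0007,0,0,0,-0.6],
  [0.0007,0,0,0,-0.6],
  [0.0007,0,0,0,-0.6],
])

```text
time: 17.95
ee_pos: [0.5896, 0.1892, 0.1938]
tcp_rot: [-11.8, 89.7, -1.8]
wrist_force: [-0.3, -0.3, 0.6]
opening: 0.017
```

```bash
python3 -c "
from h import *
favg(4,[.14]);held()"
```

```text
nL,R 23 35 slopeL 0.461 R -0.125 res 0.0183
Fz -0.62 +- 0.40 beam tilt(+right dips) -0.123 tcp [0.5896 0.1892 0.1937] t 18.15
scene body 128 x mid 0.0056 ext 0.0256 s mid 0.1379 med 0.1365 ext 0.0341 ztop 0.1634
scene stem 44 x mid -0.0026 ext 0.0163 s mid 0.1386 med 0.1461 ext 0.0539 ztop 0.2056
scene arm/lip 198 x mid 0.0048 ext 0.0239 s mid 0.1333 med 0.1307 ext 0.0677 ztop 0.2271
scene tab 303 x mid -0.0 ext 0.0249 s mid 0.1298 med 0.1376 ext 0.0603 ztop 0.2633
tcp x,s,z 0.0007 0.1392 0.1937 F [-0.49 -0.19  0.15] t 18.15
```

The first weight is released and the tilt is unchanged at −0.125. I will raise and go to the grey large weight at (.454,.127).

Call:
apply_moves([
  [-0.01,0,0,0,-0.6],
  [-0.03,0,0,0,-0.6],
  [-0.06,0,0,0,-0.6],
  [-0.09,0,0,0,-0.6],
  [-0.1,0,0,0,0],
  [-0.1,0,0,0,0],
  [-0.1,0,0,0,0],
])

```text
time: 18.9
ee_pos: [0.5891, 0.1892, 0.2935]
tcp_rot: [-12.2, 89.7, -2.2]
wrist_force: [0.9, -0.0, 0.3]
opening: 0.0428
```

```bash
python3 -c "
from h import *
favg(1,[.14]);plan((.4543,.127,.18),-15);print(bot.get_obs()['q'])"
```

```text
nL,R 23 35 slopeL -0.149 R -0.123 res 0.0024
Fz 0.19 +- 0.00 beam tilt(+right dips) -0.129 tcp [0.5889 0.1892 0.293 ] t 18.95
shift [ 0.1123 -0.0378 -0.1439] roll,q6 [(np.float64(0.4358), 31), (np.float64(-2.7058), -149)] | pos [0.5889 0.1892 0.293 ] F [ 0.19 -0.36  0.19] open 0.0428 t 18.95
[ 17.86756502  18.70365351  36.84417961 107.88600053  -0.11401692
   7.89828064]
```

Call:
apply_moves([
  [0,-0.01,-0.03,0.1,0.0],
  [0,-0.02,-0.07,0.22,0.0],
  [0,-0.03,-0.11,0.34,0.0],
  [0.02,-0.0378,-0.14,0.436,0.0],
  [0.06,-0.0378,-0.144,0.436,0.0],
  [0.1,-0.0378,-0.144,0.436,0.0],
  [0.112,-0.0378,-0.144,0.436,0.0],
  [0.112,-0.0378,-0.144,0.436,0.0],
  [0.112,-0.0378,-0.144,0.436,0.0],
])

```text
time: 19.85
ee_pos: [0.4545, 0.1271, 0.1816]
tcp_rot: [12.2, 89.7, -2.8]
wrist_force: [-0.0, -1.1, 0.2]
opening: 0.0428
```

Run:
```python
from h import *
c,o=wcam();T,u,v=cloud(c)
m=np.hypot(*(T[:,:2]-(.4543,.127)).T)<.03
for lo,hi in((.107,.138),(.083,.1),(.02,.042)):
    q=T[m&(T[:,2]>lo)&(T[:,2]<hi)]
    if len(q)>5:
        r=cv2.minAreaRect(q[:,:2].astype(np.float32)*1000);print(lo,len(q),((q.max(0)+q.min(0))/2).round(4),(q.max(0)-q.min(0)).round(3),np.round(r[0],1),np.round(r[1],1),round(r[2],1))
plan((.4543,.127,.067),-15)
```

```text
0.107 559 [0.4547 0.1272 0.1215] [0.024 0.012 0.029] [454.6 127.1] [ 7.9 23.9] 77.1
0.083 124 [0.4419 0.1301 0.0913] [0.007 0.008 0.016] [441.4 130.5] [7.6 6.2] 70.1
0.02 1416 [0.4544 0.1274 0.0303] [0.042 0.042 0.021] [454.2 127.4] [41.9 40.6] 75.9
shift [ 0.1151 -0.0005 -0.0013] roll,q6 [(np.float64(-0.0002), 31), (np.float64(-3.1418), -149)] | pos [0.4549 0.1272 0.1821] F [0.03 0.2  1.83] open 0.0426 t 19.9
```

Call:
apply_moves([
  [0.03,0,0,-0.03,0.0],
  [0.07,0,0,-0.035,0.0],
  [0.1,0,0,-0.035,0.0],
  [0.112,0,0,-0.035,0.0],
  [0.115,0,0,-0.035,0.0],
  [0.115,0,0,-0.035,0.0],
  [0.115,0,0,-0.035,0.0],
  [0.115,0,0,-0.035,-1],
  [0.115,0,0,-0.035,-1],
  [0.115,0,0,-0.035,-1],
  [0.115,0,0,-0.035,-1],
  [0.115,0,0,-0.035,-1],
], newtons=60)

```text
time: 21.1
ee_pos: [0.4562, 0.1273, 0.0678]
tcp_rot: [15.6, 89.5, 2.6]
wrist_force: [0.8, 0.4, 6.0]
opening: 0.007
```

Call:
apply_moves([
  [0,0,0,0,-1],
  [0,0,0,0,-1],
  [-0.02,0,0,0,-1],
  [-0.05,0,0,0,-1],
  [-0.09,0,0,0,-1],
  [-0.13,0,0,0,-1],
  [-0.17,0,0,0,-1],
  [-0.2,0,0,0,-1],
  [-0.215,0,0,0,-1],
  [-0.215,0,0,0,-1],
  [-0.215,0,0,0,-1],
])

```text
time: 22.2
ee_pos: [0.4544, 0.1273, 0.2815]
tcp_rot: [12.7, 89.6, -0.3]
wrist_force: [0.5, -0.2, -3.9]
opening: 0.0073
```

Run:
```python
from h import *
# target: hook over notch -0.11, tilted beam -0.125: notch raised .11*.125
p=pv+(-.062)*lx-.109*ly
p[2]=.285
plan(p,10); favg(4,[.14])
```

```text
shift [-0.0028 -0.1622  0.157 ] roll,q6 [(np.float64(2.7401), 163), (np.float64(-0.4015), -17)] | pos [0.4544 0.1273 0.2815] F [ 0.53 -0.16 -3.86] open 0.0073 t 22.2
nL,R 23 35 slopeL -0.148 R -0.125 res 0.0024
Fz -3.83 +- 0.32 beam tilt(+right dips) -0.129 tcp [0.454  0.1271 0.2815] t 22.4
```

Call:
apply_moves([
  [0.005,-0.02,0.02,-0.05,-1],
  [0.01,-0.05,0.048,-0.15,-1],
  [0.02,-0.085,0.08,-0.25,-1],
  [0.029,-0.12,0.115,-0.35,-1],
  [0.029,-0.148,0.143,-0.4,-1],
  [0.029,-0.162,0.157,-0.4015,-1],
  [0.029,-0.162,0.157,-0.4015,-1],
  [0.029,-0.162,0.157,-0.4015,-1],
])

```text
time: 23.2
ee_pos: [0.5704, -0.0661, 0.2523]
tcp_rot: [-6.4, 89.8, 3.5]
wrist_force: [-0.2, -0.3, -3.5]
opening: 0.0072
```

Run:
```python
from h import *
held();held(cam="wrist");plan(pv-.062*lx-.109*ly,10)
c=cams.camera("scene");T,u,v=cloud(c);D=T-pv;x=D@lx;s=D@ly
m=(abs(x)<.02)&(s<-.08)&(s>-.14)&(T[:,2]>.235)&(T[:,2]<.27)
print([(round(k+.001,3),int(g.sum()),round(x[g].min(),4),round(x[g].max(),4),round(np.percentile(T[g,2],90)-.237-.125*.11+.125*(k+.001+.11),4)) for k in np.arange(-.135,-.085,.002) for g in[m&(s>=k)&(s<k+.002)] if g.sum()>2])
```

```text
scene body 243 x mid -0.0626 ext 0.0412 s mid -0.1091 med -0.1039 ext 0.0408 ztop 0.2221
scene stem 31 x mid -0.0742 ext 0.0052 s mid -0.1094 med -0.1086 ext 0.0075 ztop 0.2542
scene arm/lip 29 x mid -0.0507 ext 0.0109 s mid -0.1095 med -0.1092 ext 0.0081 ztop 0.2839
scene tab 259 x mid -0.0614 ext 0.0227 s mid -0.1094 med -0.1087 ext 0.0341 ztop 0.3214
tcp x,s,z -0.0625 -0.1089 0.2523 F [-0.18 -0.34 -3.5 ] t 23.2
wrist body 2448 x mid -0.0648 ext 0.0407 s mid -0.1078 med -0.108 ext 0.0416 ztop 0.2227
wrist stem 312 x mid -0.0787 ext 0.0042 s mid -0.1078 med -0.108 ext 0.0079 ztop 0.264
wrist arm/lip 488 x mid -0.0769 ext 0.0074 s mid -0.1078 med -0.1078 ext 0.0079 ztop 0.2858
wrist tab 5425 x mid -0.0636 ext 0.0248 s mid -0.1079 med -0.1076 ext 0.0347 ztop 0.3223
tcp x,s,z -0.0625 -0.1084 0.2527 F [-0.36 -0.49 -3.89] t 23.25
shift [ 0.0161 -0.0009  0.0004] roll,q6 [(np.float64(3.1422), 163), (np.float64(0.0006), -17)] | pos [ 0.5703 -0.0653  0.2531] F [ 0.27  0.62 -3.12] open 0.0069 t 23.3
[(np.float64(-0.134), 8, np.float64(0.001), np.float64(0.0031), np.float64(0.0011)), (np.float
[... 1359 characters left out ...]
(0.0058)), (np.float64(-0.1), 12, np.float64(-0.0056), np.float64(0.003), np.float64(0.0063)), (np.float64(-0.098), 10, np.float64(-0.0038), np.float64(0.0032), np.float64(0.0061)), (np.float64(-0.096), 10, np.float64(-0.0041), np.float64(0.0025), np.float64(0.0074)), (np.float64(-0.094), 11, np.float64(-0.0055), np.float64(0.003), np.float64(0.0074)), (np.float64(-0.092), 13, np.float64(-0.0052), np.float64(0.0031), np.float64(0.0066)), (np.float64(-0.09), 10, np.float64(-0.0065), np.float64(0.0033), np.float64(0.0064)), (np.float64(-0.088), 11, np.float64(-0.0053), np.float64(0.0028), np.float64(0.0066)), (np.float64(-0.086), 10, np.float64(-0.0041), np.float64(0.0026), np.float64(0.006))]
```

Call:
apply_moves([
  [0,0,0.015,0,-1],
  [0,0,0.03,0,-1],
  [0,0,0.045,0,-1],
  [0,0,0.057,0,-1],
  [0,0,0.061,0,-1],
  [0,0,0.061,0,-1],
  [0,0,0.061,0,-1],
])

```text
time: 24.05
ee_pos: [0.6298, -0.0541, 0.254]
tcp_rot: [-10.8, 89.7, -0.7]
wrist_force: [0.6, -0.9, -3.9]
opening: 0.0072
```

Run:
```python
from h import *
favg(2,[.14,-.11]);held();plan(pv-.0012*lx-.109*ly,10)
```

```text
nL,R 23 23 slopeL -0.146 R -0.119 res 0.0025
Fz -3.68 +- 0.19 beam tilt(+right dips) -0.125 tcp [ 0.6299 -0.0544  0.2541] t 24.15
scene body 204 x mid -0.0026 ext 0.0419 s mid -0.108 med -0.1031 ext 0.0408 ztop 0.224
scene stem 426 x mid -0.0063 ext 0.0205 s mid -0.1078 med -0.1079 ext 0.0797 ztop 0.2601
scene arm/lip 37 x mid 0.0082 ext 0.0134 s mid -0.1046 med -0.1068 ext 0.0127 ztop 0.2873
scene tab 256 x mid -0.001 ext 0.0239 s mid -0.1084 med -0.1077 ext 0.035 ztop 0.3233
tcp x,s,z -0.0019 -0.1077 0.2541 F [ 0.17  0.04 -3.41] t 24.15
shift [ 0.0172 -0.0012  0.0005] roll,q6 [(np.float64(3.1425), 165), (np.float64(0.0009), -15)] | pos [ 0.6299 -0.0545  0.2542] F [ 0.17  0.33 -4.2 ] open 0.007 t 24.2
```

Shift by −1 mm along y, then lower to contact plus about 8 mm.

Call:
apply_moves([
  [0.008,-0.0012,0.0005,0,-1],
  [0.015,-0.0012,0.0005,0,-1],
  [0.02,-0.0012,0.0005,0,-1],
  [0.023,-0.0012,0.0005,0,-1],
  [0.026,-0.0012,0.0005,0,-1],
  [0.029,-0.0012,0.0005,0,-1],
  [0.032,-0.0012,0.0005,0,-1],
  [0.034,-0.0012,0.0005,0,-1],
  [0.034,-0.0012,0.0005,0,-1],
  [0.034,-0.0012,0.0005,0,-1],
])

```text
time: 25.2
ee_pos: [0.6308, -0.0555, 0.2203]
tcp_rot: [-10.3, 89.6, -0.3]
wrist_force: [-0.7, -0.2, -2.8]
opening: 0.007
```

Run:
```python
from h import *
favg(6,[.14,-.11])
```

```text
nL,R 23 23 slopeL -0.073 R -0.057 res 0.0024
Fz -2.75 +- 0.18 beam tilt(+right dips) -0.058 tcp [ 0.6308 -0.0555  0.2202] t 25.5
```

Call:
apply_moves([
  [0.003,0,0,0,-1],
  [0.006,0,0,0,-1],
  [0.009,0,0,0,-1],
  [0.011,0,0,0,-1],
  [0.011,0,0,0,-1],
  [0.011,0,0,0,-1],
])

```text
time: 26.1
ee_pos: [0.6309, -0.0556, 0.2094]
tcp_rot: [-11.7, 89.6, -1.7]
wrist_force: [-1.4, -0.8, -1.0]
opening: 0.0071
```

Run:
```python
from h import *
favg(8,[.14,-.11])
```

```text
nL,R 23 23 slopeL 0.024 R 0.047 res 0.0025
Fz -0.63 +- 0.16 beam tilt(+right dips) 0.037 tcp [ 0.6309 -0.0556  0.2093] t 26.5
```

Call:
apply_moves([
  [0.002,0,0,0,-1],
  [0.0036,0,0,0,-1],
  [0.0036,0,0,0,-1],
  [0.0036,0,0,0,-1],
])

```text
time: 26.9
ee_pos: [0.6309, -0.0554, 0.2057]
tcp_rot: [-9.1, 89.6, 1.0]
wrist_force: [-0.9, 0.6, 0.8]
opening: 0.0072
```

Run:
```python
from h import *
favg(12,[.14,-.11])
```

```text
nL,R 23 23 slopeL 0.053 R 0.079 res 0.0025
Fz 0.08 +- 0.11 beam tilt(+right dips) 0.067 tcp [ 0.6309 -0.0555  0.2057] t 27.5
```

The force is zero at the expected tilt, so I will release.

Call:
apply_moves([
  [0,0,0,0,-0.75],
  [0,0,0,0,-0.72],
  [0,0,0,0,-0.65],
  [0,0,0,0,-0.6],
  [0,0,0,0,-0.6],
  [0,0,0,0,-0.6],
])

```text
time: 28.1
ee_pos: [0.631, -0.0555, 0.2057]
tcp_rot: [-10.4, 89.6, -0.4]
wrist_force: [-0.4, -1.1, -1.0]
opening: 0.0171
```

Run:
```python
from h import *
favg(2,[.14,-.11])
```

```text
nL,R 23 23 slopeL 0.056 R 0.053 res 0.01
Fz -0.36 +- 0.34 beam tilt(+right dips) 0.071 tcp [ 0.6309 -0.0555  0.2057] t 28.2
```

Call:
apply_moves([
  [-0.01,0,0,0,-0.6],
  [-0.03,0,0,0,-0.6],
  [-0.06,0,0,0,-0.6],
  [-0.09,0,0,0,-0.6],
  [-0.11,0,0,0,0],
  [-0.11,0,0,0,0],
])

```text
time: 28.8
ee_pos: [0.6307, -0.0556, 0.3195]
tcp_rot: [-12.5, 89.3, -2.4]
wrist_force: [0.2, 0.1, -0.5]
opening: 0.0426
```

```bash
python3 -c "
from h import *
favg(1,[.14,-.11]);plan((.4152,.2703,.18),-21.7);print(bot.get_obs()['q'].round(1))"
```

```text
nL,R 23 23 slopeL 0.050 R 0.076 res 0.0024
Fz -0.53 +- 0.00 beam tilt(+right dips) 0.066 tcp [ 0.6308 -0.0556  0.3174] t 28.85
shift [ 0.1352  0.3588 -0.1566] roll,q6 [(np.float64(0.5542), 55), (np.float64(-2.5874), -125)] | pos [ 0.6308 -0.0556  0.3174] F [ 0.59  0.22 -0.53] open 0.0429 t 28.85
[ -5.1  22.8  45.2 111.8   0.  -15.1]
```

Call:
apply_moves([
  [0,0.02,-0.035,0.05,0],
  [0,0.05,-0.07,0.12,0],
  [0,0.085,-0.1,0.2,0],
  [0,0.125,-0.125,0.28,0],
  [0,0.17,-0.145,0.36,0],
  [0,0.215,-0.157,0.44,0],
  [0,0.26,-0.157,0.5,0],
  [0,0.305,-0.157,0.554,0],
  [0.03,0.345,-0.157,0.554,0],
  [0.07,0.359,-0.157,0.554,0],
  [0.11,0.359,-0.157,0.554,0],
  [0.135,0.359,-0.157,0.554,0],
])

```text
time: 30.05
ee_pos: [0.4131, 0.2703, 0.1758]
tcp_rot: [-2.7, 89.6, -24.3]
wrist_force: [0.1, -0.4, -0.6]
opening: 0.0423
```

Run:
```python
from h import *
c,o=wcam();T,u,v=cloud(c)
m=np.hypot(*(T[:,:2]-(.4152,.2703)).T)<.03
for lo,hi in((.098,.13),(.02,.042)):
    q=T[m&(T[:,2]>lo)&(T[:,2]<hi)]
    if len(q)>5:
        r=cv2.minAreaRect(q[:,:2].astype(np.float32)*1000);print(lo,len(q),((q.max(0)+q.min(0))/2).round(4),(q.max(0)-q.min(0)).round(3),np.round(r[0],1),np.round(r[1],1),round(r[2],1))
plan((.4152,.2703,.0585),-21.7)
```

```text
0.098 555 [0.4149 0.2714 0.1124] [0.023 0.014 0.028] [414.9 271.4] [ 7.8 23.7] 68.9
0.02 817 [0.4149 0.2715 0.0308] [0.034 0.034 0.021] [414.4 271.7] [33.4 32.3] 73.5
shift [0.1142 0.0022 0.0018] roll,q6 [(np.float64(0.0012), 55), (np.float64(-3.1404), -125)] | pos [0.4124 0.2694 0.1727] F [ 2.14  1.37 -2.8 ] open 0.0424 t 30.1
```

Call:
apply_moves([
  [0.0,0.0025,0.0018,0,0],
  [0.03,0.0025,0.0018,0,0],
  [0.07,0.0025,0.0018,0,0],
  [0.1,0.0025,0.0018,0,0],
  [0.112,0.0025,0.0018,0,0],
  [0.114,0.0025,0.0018,0,0],
  [0.114,0.0025,0.0018,0,0],
  [0.114,0.0025,0.0018,0,0],
  [0.114,0.0025,0.0018,0,0],
])

```text
time: 31.0
ee_pos: [0.416, 0.271, 0.0603]
tcp_rot: [-18.9, 89.7, -40.5]
wrist_force: [-0.3, 0.5, 0.5]
opening: 0.0428
```

Run:
```python
from h import *
plan((.4150,.2709,.0585),-21.5)
```

```text
shift [ 0.0018 -0.0005 -0.0009] roll,q6 [(np.float64(-0.0023), 55), (np.float64(-3.1439), -125)] | pos [0.416  0.271  0.0603] F [-0.28  0.47  0.48] open 0.0428 t 31.0
```

Call:
apply_moves([
  [0.002,0,-0.001,0,0],
  [0.002,0,-0.001,0,-1],
  [0.002,0,-0.001,0,-1],
  [0.002,0,-0.001,0,-1],
  [0.002,0,-0.001,0,-1],
  [0.002,0,-0.001,0,-1],
  [0.002,0,-0.001,0,-1],
], newtons=50)

```text
time: 31.7
ee_pos: [0.4151, 0.2714, 0.0584]
tcp_rot: [-17.6, 89.7, -39.2]
wrist_force: [-1.2, -0.7, 2.7]
opening: 0.0074
```

Call:
apply_moves([
  [0,0,0,0,-1],
  [-0.02,0,0,0,-1],
  [-0.05,0,0,0,-1],
  [-0.09,0,0,0,-1],
  [-0.13,0,0,0,-1],
  [-0.16,0,0,0,-1],
  [-0.18,0,0,0,-1],
  [-0.184,0,0,0,-1],
  [-0.184,0,0,0,-1],
  [-0.184,0,0,0,-1],
])

```text
time: 32.7
ee_pos: [0.414, 0.2719, 0.2407]
tcp_rot: [-39.7, 89.7, -61.3]
wrist_force: [-0.4, -0.1, -2.0]
opening: 0.0074
```

Run:
```python
from h import *
# inner notch at tilt +.067: floor .237+.08*.067=.2424
p=pv-.063*lx+.08*ly;p[2]=.2424+.022-.0225
print(p); plan(p,10); favg(2,[.14,-.11])
```

```text
[0.53706526 0.11984479 0.2419    ]
shift [-1.000e-04 -9.600e-02  1.704e-01] roll,q6 [(np.float64(-0.5521), 3)] | pos [0.414  0.2719 0.2407] F [-0.4  -0.12 -1.99] open 0.0074 t 32.7
nL,R 23 23 slopeL 0.049 R 0.080 res 0.0024
Fz -1.95 +- 0.40 beam tilt(+right dips) 0.066 tcp [0.4139 0.2718 0.2409] t 32.8
```

Run:
```python
from h import *
c,o=wcam();T,u,v=cloud(c);L=(T-o["ee_pos"])@Rt(o)
for a,b in((.018,.03),(.03,.04),(.04,.05),(.05,.07),(.07,.09)):
  for sg in(1,-1):
    k=(L[:,1]*sg>a)&(L[:,1]*sg<b)&(abs(L[:,2])<.04)&(L[:,0]<-.02)
    print(sg,a,b,k.sum(),L[k,0].max().round(4) if k.sum() else None)
```

```text
1 0.018 0.03 3608 -0.0552
-1 0.018 0.03 3507 -0.0725
1 0.03 0.04 6136 -0.0764
-1 0.03 0.04 6444 -0.0759
1 0.04 0.05 5600 -0.0858
-1 0.04 0.05 5181 -0.087
1 0.05 0.07 2881 -0.1003
-1 0.05 0.07 2482 -0.1008
1 0.07 0.09 0 None
-1 0.07 0.09 0 None
```

Call:
apply_moves([
  [0,-0.01,0.015,-0.05,-1],
  [0,-0.025,0.04,-0.15,-1],
  [0,-0.042,0.075,-0.27,-1],
  [0,-0.06,0.11,-0.39,-1],
  [0,-0.08,0.142,-0.5,-1],
  [0,-0.092,0.164,-0.552,-1],
  [0,-0.096,0.1704,-0.552,-1],
  [0,-0.096,0.1704,-0.552,-1],
  [0,-0.096,0.1704,-0.552,-1],
])

```text
time: 33.75
ee_pos: [0.5364, 0.1204, 0.2419]
tcp_rot: [-75.0, 89.7, -65.0]
wrist_force: [-0.4, -0.3, -2.1]
opening: 0.0069
```

Run:
```python
from h import *
held(.035);held(.035,cam="wrist");plan(pv-.063*lx+.08*ly,10)
c=cams.camera("scene");T,u,v=cloud(c);D=T-pv;x=D@lx;s=D@ly
m=(abs(x)<.008)&(T[:,2]>.235)&(T[:,2]<.27)
print([(round(k+.001,3),round(np.percentile(T[g,2],90)-.237,4)) for k in np.arange(.064,.096,.002) for g in[m&(s>=k)&(s<k+.002)] if g.sum()>2])
w,o=wcam();f=np.hstack([cv2.resize(w["frame"],(400,300)),cv2.resize(c["frame"][180:300,300:460],(400,300),interpolation=2)]);cv2.imwrite("pics/w4.png",f)
```

```text
scene body 168 x mid -0.0622 ext 0.0345 s mid 0.0795 med 0.0779 ext 0.0334 ztop 0.2119
scene stem 7 x mid -0.0742 ext 0.0046 s mid 0.0766 med 0.0765 ext 0.0014 ztop 0.2402
scene arm/lip 33 x mid -0.0507 ext 0.0096 s mid 0.0796 med 0.0796 ext 0.0076 ztop 0.2741
scene tab 269 x mid -0.0626 ext 0.0256 s mid 0.08 med 0.08 ext 0.0345 ztop 0.3112
tcp x,s,z -0.0635 0.0807 0.2419 F [-0.4  -0.34 -2.05] t 33.75
wrist body 1259 x mid -0.0642 ext 0.0324 s mid 0.0814 med 0.0829 ext 0.0339 ztop 0.2121
wrist stem 312 x mid -0.078 ext 0.0045 s mid 0.0814 med 0.0813 ext 0.008 ztop 0.2533
wrist arm/lip 490 x mid -0.0766 ext 0.0075 s mid 0.0815 med 0.0814 ext 0.0079 ztop 0.2752
wrist tab 5467 x mid -0.0634 ext 0.0242 s mid 0.0817 med 0.0818 ext 0.0348 ztop 0.3117
tcp x,s,z -0.0636 0.0809 0.2422 F [-0.8   0.28 -2.5 ] t 33.8
shift [ 0.0053 -0.001   0.0005] roll,q6 [(np.float64(0.0006), 3)] | pos [0.5364 0.1207 0.2423] F [-0.49 -0.33 -2.7 ] open 0.0073 t 33.85
[(np.float64(0.065), np.float64(0.0121)), (np.float64(0.067), np.float64(0.0119)), (np.float64(0.069), np.float64(0.0119)), (np.float64(0.071), np.float64(0.0101)), (np.float64(0.073), np.float64(0.0061)), (np.float64(0.075), np.float64(0.0068)), (np.float64(0.077), np.float64(0.0063)), (np.float64(0.079), np.float64(0.0072)), (np.float64(0.081), np.float64(0.0062)), (np.float64(0.083), np.float64(0.0054)), (np.float64(0.085), np.float64(0.0104)), (np.float64(0.087), np.float64(0.0128)), (np.float64(0.089), np.float64(0.0126)), (np.float64(0.091), np.float64(0.0133)), (np.float64(0.093), np.float64(0.0122)), (np.float64(0.095), np.float64(0.0129))]
```

View pics/w4.png

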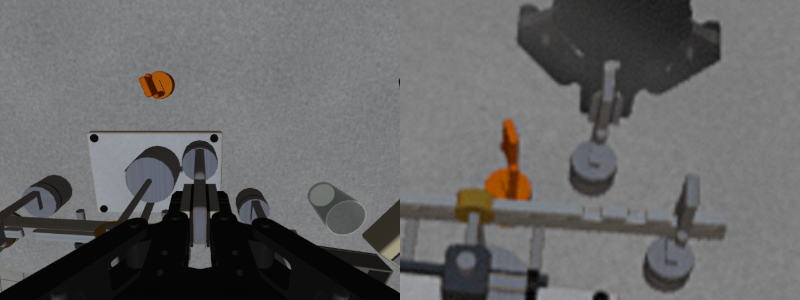

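The outer weight hangs well and there is clearance. I will advance with a −1 mm y correction.

Call:
apply_moves([
  [0,-0.001,0.015,0,-1],
  [0,-0.001,0.03,0,-1],
  [0,-0.001,0.045,0,-1],
  [0,-0.001,0.057,0,-1],
  [0,-0.001,0.062,0,-1],
  [0,-0.001,0.062,0,-1],
  [0,-0.001,0.062,0,-1],
])

```text
time: 34.65
ee_pos: [0.5973, 0.1307, 0.2427]
tcp_rot: [-66.9, 89.7, -56.9]
wrist_force: [-0.5, -0.4, -2.0]
opening: 0.0068
```

Run:
```python
from h import *
favg(2,[.14,-.11,.08]);held(.035);plan(pv-.0012*lx+.0795*ly,10)
```

```text
nL,R 11 23 slopeL 0.046 R 0.077 res 0.0024
Fz -1.61 +- 0.34 beam tilt(+right dips) 0.069 tcp [0.5972 0.1306 0.2429] t 34.75
scene body 164 x mid 0.0042 ext 0.0231 s mid 0.0707 med 0.0764 ext 0.0498 ztop 0.2128
scene stem 384 x mid -0.0054 ext 0.0176 s mid 0.0802 med 0.0768 ext 0.0694 ztop 0.2499
scene arm/lip 35 x mid 0.0121 ext 0.0068 s mid 0.0794 med 0.0793 ext 0.0074 ztop 0.2756
scene tab 266 x mid -0.0011 ext 0.0262 s mid 0.0795 med 0.0791 ext 0.0345 ztop 0.3124
tcp x,s,z -0.0019 0.0801 0.2429 F [-0.25 -0.39 -1.13] t 34.75
shift [ 0.006  -0.0005  0.0006] roll,q6 [(np.float64(0.001), 2)] | pos [0.5973 0.1305 0.243 ] F [ 0.02  0.1  -1.5 ] open 0.0072 t 34.8
```

Call:
apply_moves([
  [0.008,-0.0007,0.0004,0,-1],
  [0.014,-0.0007,0.0004,0,-1],
  [0.018,-0.0007,0.0004,0,-1],
  [0.021,-0.0007,0.0004,0,-1],
  [0.023,-0.0007,0.0004,0,-1],
  [0.025,-0.0007,0.0004,0,-1],
  [0.025,-0.0007,0.0004,0,-1],
  [0.025,-0.0007,0.0004,0,-1],
])

```text
time: 35.6
ee_pos: [0.598, 0.1298, 0.218]
tcp_rot: [-60.6, 89.7, -50.5]
wrist_force: [-0.2, 0.2, -1.9]
opening: 0.0073
```

Run:
```python
from h import *
favg(8,[.14,-.11,.08])
```

```text
nL,R 11 23 slopeL 0.041 R 0.069 res 0.0026
Fz -1.55 +- 0.16 beam tilt(+right dips) 0.058 tcp [0.598  0.1298 0.218 ] t 36.0
```

Call:
apply_moves([
  [0.0015,0,0,0,-1],
  [0.003,0,0,0,-1],
  [0.004,0,0,0,-1],
  [0.004,0,0,0,-1],
  [0.004,0,0,0,-1],
])

```text
time: 36.5
ee_pos: [0.598, 0.1298, 0.214]
tcp_rot: [-60.0, 89.7, -49.9]
wrist_force: [-0.6, -0.4, -0.0]
opening: 0.0068
```

Run:
```python
from h import *
favg(10,[.14,-.11,.08])
```

```text
nL,R 11 23 slopeL -0.007 R 0.016 res 0.0024
Fz -0.27 +- 0.20 beam tilt(+right dips) 0.007 tcp [0.5979 0.1298 0.214 ] t 37.0
```

Call:
apply_moves([
  [0.0005,0,0,0,-1],
  [0.0005,0,0,0,-1],
  [0.0005,0,0,0,-1],
])

```text
time: 37.3
ee_pos: [0.598, 0.1298, 0.2135]
tcp_rot: [-60.5, 89.7, -50.4]
wrist_force: [0.4, 0.1, -0.7]
opening: 0.0073
```

Run:
```python
from h import *
favg(12,[.14,-.11,.08])
```

```text
nL,R 11 23 slopeL -0.013 R 0.014 res 0.0024
Fz 0.03 +- 0.17 beam tilt(+right dips) -0.000 tcp [0.598  0.1298 0.2135] t 37.9
```

The force is zero and the beam is level, so I will release in small openings.

Call:
apply_moves([
  [0,0,0,0,-0.75],
  [0,0,0,0,-0.72],
  [0,0,0,0,-0.65],
  [0,0,0,0,-0.6],
  [0,0,0,0,-0.6],
  [0,0,0,0,-0.6],
])

```text
time: 38.5
ee_pos: [0.5979, 0.1298, 0.2135]
tcp_rot: [-60.5, 89.7, -50.5]
wrist_force: [-1.0, -1.1, -0.2]
opening: 0.017
```

Call:
apply_moves([
  [-0.01,0,0,0,-0.6],
  [-0.03,0,0,0,-0.6],
  [-0.06,0,0,0,-0.6],
  [-0.09,0,0,0,-0.6],
  [-0.12,0,0,0,-0.6],
  [-0.12,0,-0.04,0,-0.6],
  [-0.12,0,-0.08,0,-0.6],
  [-0.12,0,-0.12,0,-0.6],
  [-0.12,0,-0.12,0,-0.6],
  [-0.12,0,-0.12,0,-0.6],
])

```text
time: 39.5
ee_pos: [0.4789, 0.1093, 0.3347]
tcp_rot: [-41.8, 89.6, -31.7]
wrist_force: [0.7, -0.1, 0.1]
opening: 0.0171
```

Run:
```python
from h import *
favg(1,[.14,-.11,.08]);favg(1,[.14,-.11,.08])
c=cams.camera("scene");cv2.imwrite("pics/s5.png",cv2.resize(c["frame"][190:340,225:445],(800,545),interpolation=2))
```

```text
nL,R 11 23 slopeL -0.009 R 0.006 res 0.0025
Fz 0.52 +- 0.00 beam tilt(+right dips) -0.002 tcp [0.4797 0.1094 0.334 ] t 39.55
nL,R 11 23 slopeL -0.018 R 0.012 res 0.0024
Fz -0.15 +- 0.00 beam tilt(+right dips) -0.003 tcp [0.4801 0.1095 0.3335] t 39.6
```

View pics/s5.png

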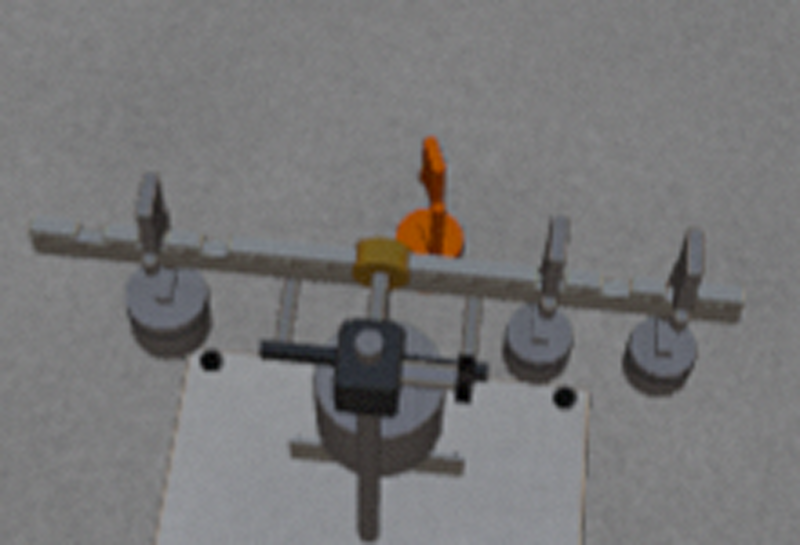

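The crop shows the large weight in the right middle notch at (165,290). The small weights are in the left inner notch at (540,335) and the left outer notch at (660,350). The beam is level and the gripper is clear.

```bash
python3 -c "
from workcell import bot
print(bot.job_done())"
```

```text
the job is handed in; nothing more can be done
None
```

The job is handed in: all three hook weights hang on the balance and the beam is level. The hand-in gives no verdict, so this rests on my own checks.

**Loading:** I loaded in the order left outer (small), right middle (large), left inner (small). I let go of each weight only once the wrist force had dropped to about zero. The first small weight still showed −0.2 ± 0.2 N, so I lowered it 0.7 mm more before opening. The tilt did not change noticeably at any release.

**Last checks:** The final picture shows every hook in its intended notch, the gripper clear and the orange look-alike untouched. The measured beam tilt was about −0.003 rad at 39.6 s.

**What failed or disagreed:**
- **First grasp:** it closed above the tab, because the shut fingertips really sit about 37 mm behind the reported TCP. I corrected for this and the weight had not moved.
- **Tilt near the held weight:** fits that included the arm under the gripper were unreliable, so I relied on the other arm's slope and the force.
- **Knob weight, flask and beaker:** I kept away from them but did not re-measure their positions at the end.

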